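Close the sample tins in twist-lock canisters and rack the tray

ROBOT

A 6-joint arm with a two-finger parallel gripper is mounted at the origin on the work surface. World frame = base frame: x ahead of the robot, y to its left, z up, the work surface at z = 0. Lengths are in mm, angles in rad, forces in N, time in s.
With the tool pointing down it reaches from about 325 to 775 mm from the base axis. Payload 5.5 kg.
Tool frame: the origin (TCP) lies midway between the tips of the shut fingers; the grasp point (between the pads) lies 19 mm behind it; z points along the fingers, y is the line along which they close (so a half turn about z gives the same grasp; the last joint's range is limited). The gripper opens to 85 mm and grips with 20 to 120 N. Pads are 22 mm wide; open, the fingers measure 114 mm over their backs; the gripper's body (76 mm by 85 mm) begins 54 mm behind the grasp point. The pads swing forward as they close: fully open they stand 13 mm farther back than shut.
Start: joints at [1.254, 0.091, 1.231, -0, 1.82, -0.057], TCP at [154.136, 579.878, 231.275] pointing down, gripper open.
Joint ranges: [-2.87, 2.87], [-0.86, 2.18], [0.17, 2.46], [-1.51, 4.65], [0.06, 2.69], [-2.65, 2.65]. Speed limits (rad/s): [2.57, 2.57, 3.01, 3.14, 3.14, 3.14].

INTERFACE

Orientations are given as a unit quaternion [w, x, y, z].
In Python, from workcell import manip gives the robot as it stands.
- The arm moves only by the tool send_rows, never from a script. Its arguments are lists of equal length, an entry for each row: "delta_pos": the shift along the tool's x, y, z in units of 20 mm (1.0 is 20 mm), a list of three; "rot": the turn, a rotation vector about the tool's x, y, z in units of 0.12 rad (1.0 is 0.12 rad), a list of three; "gripper": the opening, from -1 (shut) to 1 (fully open), so that 0 is half open. A call has exactly 10 rows; each row shifts and turns the commanded pose from where the row before left it, along the tool's axes as they then stand; what a row does not reach is not made up. A row lasts 1/10 s, in which the tool goes at most 50 mm and 8.59 degrees, less where a joint would pass 70% of its speed; a pose out of reach is approached as far as the arm can. A call with a number of a shift or a turn outside -1 to 1 is refused whole. A call with a gripper value outside its range is refused whole. The fingers move at their own pace and stop on an object; "grip_force" is the grip in N (left out, the last holds). Time passes only in rows, so rows that do not move let the fingers close, or fill a call up. It gives the time, the measured TCP pose, the force, the opening and the grip force at its end, in the units of the state.
- manip.sense(): the state, without advancing time (a new reading comes with each control period).
- manip.read_camera(name): name is "scene" or "top" or "wrist"; returns the picture (480x640x3 uint8, red, green, blue); there is no depth.
- manip.calibration(name): a dict with "K" (3x3 intrinsics, pixels), "R" (3x3) and "t" (3): a world point X has camera coordinates R X + t. Camera axes: x right, y down, z forward; pixel columns grow to the right and rows downward; lengths in mm; the calibration is good to about 2 mm. The wrist camera is an equidistant fisheye: a pixel r from the principal point sees the ray r / f radians off the axis. A picture is of the moment at which its call begins: read the wrist's pose just before it. calibration takes no time and is no camera call; for the wrist camera it gives the pose at the moment of the call.
- manip.hand_in(): hands the job in; it is judged then, once.
The state is a dict: "time_s": time; "q": joint angles; "joint_velocities": joint speeds; "tau": joint torques, N m; "eef_pos": TCP position; "ee_rot": TCP orientation; "ft_force": force on the tool from outside, world axes, zero at the start; "torque": the same for the moment, N m; "width": finger opening in mm; "gripper_force": force on a finger pad.
Only numpy, scipy, OpenCV 4.12 (cv2) and the standard library are available. Lean on these libraries where they do the work, as an engineer would, in place of code of your own. Each camera call takes 0.05 s, during which the arm holds its last target. There are 200 camera calls.

TASK

Put every small sample tin into a canister of its own on the tray: twist a canister's bell-shaped lid off anticlockwise, stand the tin upright in the base, put the lid back over it and turn it clockwise to lock, its grip bar straight across the tray. When all tins are in and all three canisters are closed, slide the tray by its handle into the wire rack until it is fully home against the back stop. Leave the jar, bowl, scraper and pastry weight where they are.

Things in the scene. Friction and masses are not known exactly. Their poses are not given: they have to be found in the camera images.
- tray: Dark steel tray, loose on the table, 292 mm long (own y), 100 mm wide (x), origin under its middle; floor 5 mm thick, rim 16 mm high, 9 mm ribs make three 92 x 92 mm pockets centred at y = -96, 0, +96 mm. Pull handle at the -y end; the +y end goes into the rack first. 0.5 kg empty, up to 1.8 kg loaded: slide it, do not lift it.
- tray_handle (a point): Middle of the tray's rigid upright handle bar: 70 mm long along the tray's x, 10 mm thick (along y), 40 to 62 mm above the table, at x = 0, y = -200 mm of the tray, 54 mm outside its end wall; a post at x = +/-30 mm under each end, open between them.
- rack: Low steel wire rack fixed to the table, origin on the table in the middle of its slot; y points from the open mouth (y = -135 mm) to the back stop (inner face y = +135 mm). Side rails 30 mm high, 108 mm apart; flared guides run from the mouth out to y = -181 mm, there about 140 mm apart. Wire roof 150 mm above the table, over y = -135 to +135 mm.
- rack_home (a point): Where the tray's origin lies when fully home, its +y end touching the back stop and its axes along the rack's: x = 0, y = -11 mm of the rack. The tray's handle then still stands 76 mm out of the mouth.
- base0: Canister base standing in a tray pocket, which keeps it from turning (axes roughly the tray's): aluminium foot 88 x 88 x 12 mm and a round open neck, 61 mm outside, 56 inside, 12 to 34 mm up. Origin under the foot; inner floor and the shoulder round the neck are 12 mm up. Lugs on the neck at +x and -x, +/-24 deg wide, 24 to 30 mm up, out to 37 mm radius; beside each a stop.
- base1: Second canister base, like base0. The stops let a lid lock only by turning clockwise seen from above.
- base2: Third canister base, like base0.
- lid0: Canister lid, an aluminium bell open below, 87 mm across, 68 mm high, 0.1 kg; upright grip bar on top, 56 mm long along its own x, 12 mm thick (along y), 68 to 96 mm high. Origin in the middle of the open lower rim; stands rim down. Inside the rim are two lugs at +x and -x, +/-24 deg wide, 8 mm high, under the bar's ends. How it fits: see lid1 and lid2.
- lid1: Like lid0. Fit: goes down over the tin onto a base when the lid's x is 50 to 118 deg (80 is best) counter-clockwise of the base's x seen from above (a half turn more is the same), until its rim rests on the shoulder, lid origin 12 mm above the base's. At other angles it stays 18 mm higher, on the lugs.
- lid2: Like lid0. The lids start locked on the bases, empty inside; to take one off, turn it about 80 deg counter-clockwise and lift. Lock: once down, turn clockwise until its x lines up with the base's x (bar across the tray); the stop is about 5 deg beyond. It turns freely, with 4 mm of play up and down and 2 to 3 mm sideways.
- tin0: Small closed sample tin, white cylinder with a steel top, 48 mm diameter, 62 mm high, about 0.12 kg; origin in the middle of its underside. Stands on the table. Two or three tins are there (None when absent). Standing in a base its underside is 12 mm above the base's and 40 mm of it stand out of the neck; a closed lid leaves 3 mm over it.
- tin1: Second tin, like tin0.
- tin2: Third tin, like tin0.
- honey_jar: Bystander: amber glass honey jar with a black cap, 52 mm diameter, 90 mm high; origin in the middle of its underside.
- bowl: Bystander: steel bowl 124 mm across, 55 mm high; origin in the middle of its underside.
- scraper: Bystander: bench scraper lying flat behind the tray, steel blade with a wooden grip, 68 x 115 mm, 22 mm high; origin about under its middle.
- weight: Bystander: round brass pastry weight, 64 mm diameter, 45 mm high; origin in the middle of its underside.
There are look-alikes about, which are no part of the job. Leave any blue or red look-alike of the base0 alone.

How it is judged:
By the outcome, as a careful person would: the job done as asked, in the order asked, and still so for the second after the job is handed in, with the robot touching nothing.
Of tin0, tin1, tin2 only 2 to 3 are there at a start; the rules pass over those that are not, and their reading is None.
At some moment in a run one of tin0, tin1, tin2, lid0, lid1, lid2 may be knocked a few centimetres aside while the robot is not near it.
It also fails if it takes over 210 s, if anything falls off the work surface, if the arm or the gripper's body presses on something with over 40 N, if the wrist force passes 120 N, or if a joint passes its speed limit or range.

## Working session

There is one attempt and no reset: what is moved stays moved. The work goes in short steps, Python scripts to look and compute and a tool call to move; the robot and the scene stay as the last step left them, time stands still between calls to the robot, and variables do not carry over. Pictures are saved under pics/ and viewed, at most 14 in all, crops included, and the job is handed in when it is done.

Besides the shell and the picture viewer there is one more tool, called after "Request:" as name(argument=value, ...) on one line, values as JSON. send_rows: Moves the arm, as the interface text tells. Shifts and turns lie within -1 to 1; 1 stands for 20 mm of shift or 0.12 rad of turn. Its arguments: {"type":"object","properties":{"delta_pos":{"type":"array","items":{"type":"array","items":{"type":"number","minimum":-1,"maximum":1}}},"rot":{"type":"array","items":{"type":"array","items":{"type":"number","minimum":-1,"maximum":1}}},"gripper":{"type":"array","items":{"type":"number"}},"grip_force":{"type":"number"}},"required":["delta_pos","rot","gripper"]}

```bash
ls; mkdir -p pics
python3 - <<'E'
from workcell import manip
import cv2,numpy as np
for n in("scene","top"):
    cv2.imwrite(f"pics/{n}0.png",manip.read_camera(n)[:,:,::-1])
    c=manip.calibration(n);print(n,{k:np.round(c[k],3).tolist() for k in c})
c=manip.calibration("wrist");print({k:np.round(c[k],3).tolist() for k in c})
s=manip.sense();print(s)
E
```

```text
pics
scene {'K': [[472.524, 0.0, 312.968], [0.0, 472.524, 235.951], [0.0, 0.0, 1.0]], 'R': [[0.636, 0.772, -0.005], [0.646, -0.536, -0.543], [-0.422, 0.342, -0.84]], 't': [-351.587, -320.555, 1344.343]}
top {'K': [[505.629, 0.0, 313.762], [0.0, 505.629, 238.137], [0.0, 0.0, 1.0]], 'R': [[-0.005, -1.0, -0.004], [-0.992, 0.005, -0.125], [0.125, 0.004, -0.992]], 't': [-22.836, 529.617, 1074.641]}
{'K': [[371.648, 0.0, 319.853], [0.0, 371.648, 238.841], [0.0, 0.0, 1.0]], 'R': [[0.257, 0.967, -0.001], [0.931, -0.247, 0.269], [0.26, -0.07, -0.963]], 't': [-600.378, -34.829, 378.369]}
{'time_s': 0.1, 'q': array([ 1.25427772e+00,  9.18146232e-02,  1.23180089e+00,  1.03940877e-05,
        1.81977598e+00, -5.67155335e-02]), 'joint_velocities': array([-0.00010768, -0.00130759, -0.00331706, -0.00171967,  0.00019271,
       -0.00041967]), 'tau': array([ 2.17419540e-03, -4.60216999e+01, -4.19219005e+01, -1.23207728e-04,
        1.06472435e-02,  8.06791689e-06]), 'eef_pos': array([154.06284607, 579.62210421, 230.22532764]), 'ee_rot': array([-1.71825553e-04,  1.29535191e-01,  9.91574417e-01, -8.82871784e-04]), 'ft_force': array([ 0.03119484,  0.04425567, -0.67966105]), 'torque': array([0.02571222, 0.03744704, 0.00969315]), 'gripper_force': 0.0, 'width': 85.33211520887029}
```

View pics/top0.png

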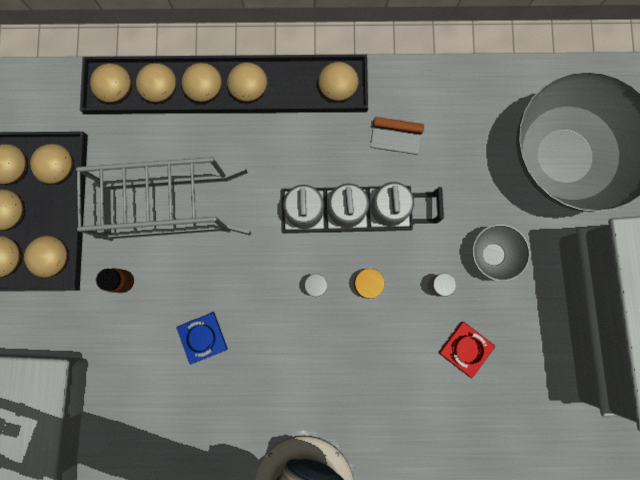

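View pics/scene0.png

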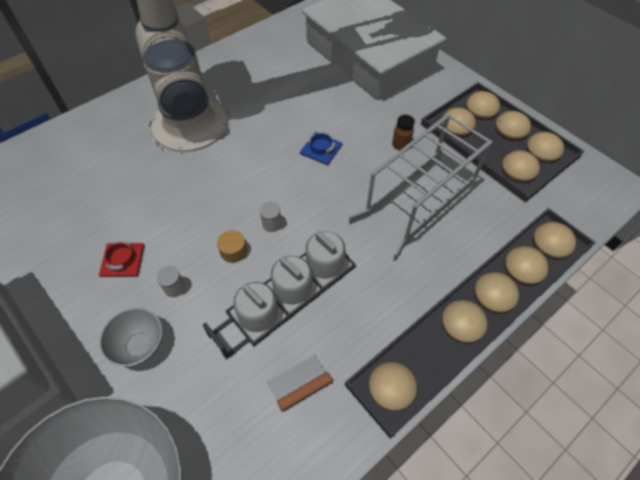

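The top view shows three canisters on the tray at (303,204), (348,204) and (392,202), with the handle on the right at (436,205). The rack is on the left with its mouth near (215,195). There are two tins, at (315,285) and (444,285). The orange disc at (369,283) is the weight. Blue (202,338) and red (467,349) are the look-alikes to leave alone. The crop below is to confirm this.

```bash
cat > h.py <<'E'
from workcell import manip
import cv2,numpy as np
def ray(n,uv,c=None):
    c=c or manip.calibration(n); K,R,t=(np.asarray(c[k],float) for k in("K","R","t"))
    x=np.array([(uv[0]-K[0,2])/K[0,0],(uv[1]-K[1,2])/K[1,1]])
    if n=="wrist":
        r=np.hypot(*x); d=np.array([*(x/max(r,1e-9)*np.sin(r)),np.cos(r)])
    else: d=np.array([*x,1.])
    return -R.T@t, R.T@d
def plane(n,uv,z,c=None):
    o,d=ray(n,uv,c); return (o+d*(z-o[2])/d[2])[:2].round(1)
def project(n,X,c=None):
    c=c or manip.calibration(n); K,R,t=(np.asarray(c[k],float) for k in("K","R","t"))
    p=R@np.asarray(X,float)+t
    if n=="wrist":
        a=np.hypot(p[0],p[1]); th=np.arctan2(a,p[2]); p=np.array([p[0]/a*th,p[1]/a*th,1])
    return (p[:2]/p[2]*K[0,0]+K[:2,2]).round(1)
def yaw(): # heading of tool x, deg
    w,x,y,z=manip.sense()["ee_rot"]; return np.degrees(np.arctan2(2*(x*y+w*z),1-2*(y*y+z*z)))
def shot(n,f=None):
    s=manip.sense(); c=manip.calibration(n); im=manip.read_camera(n)[:,:,::-1].copy()
    if f: cv2.imwrite(f"pics/{f}.png",im)
    return im,c,s
def blobs(im,mask,amin=30):
    n,l,st,ce=cv2.connectedComponentsWithStats(mask.astype(np.uint8))
    return [(ce[i].round(1).tolist(),st[i].tolist()) for i in range(1,n) if st[i][4]>=amin]
E
python3 - <<'E'
from h import *
im=cv2.imread("pics/top0.png")
cr=cv2.resize(im[150:310,70:460],None,fx=2,fy=2,interpolation=cv2.INTER_CUBIC); cv2.imwrite("pics/c1.png",cr)
for b in((315,283),(444,283)): print("tin",plane("top",b,62))
for b in((303,204),(348,204),(392,202)): print("bar",plane("top",b,113))
print("weight",plane("top",(369,283),45))
g=cv2.cvtColor(im,cv2.COLOR_BGR2GRAY); h=cv2.cvtColor(im,cv2.COLOR_BGR2HSV)
m=(h[...,1]<40)&(g>195); m[:, :260]=0
for b in blobs(im,m[:330],15): print(b)
E
```

```text
tin [430.5 -27.7]
tin [ 429.2 -299.5]
bar [590.1  -4. ]
bar [589.6 -96.2]
bar [ 593.2 -186.4]
weight [ 430.5 -143.4]
([385.7, 211.4], [381, 207, 9, 8, 38])
([403.3, 211.2], [400, 209, 7, 5, 19])
([395.6, 216.0], [389, 215, 14, 3, 23])
([362.8, 223.1], [358, 219, 8, 7, 29])
([405.5, 222.1], [401, 218, 8, 7, 31])
([443.3, 289.9], [436, 283, 16, 12, 87])
```

View pics/c1.png

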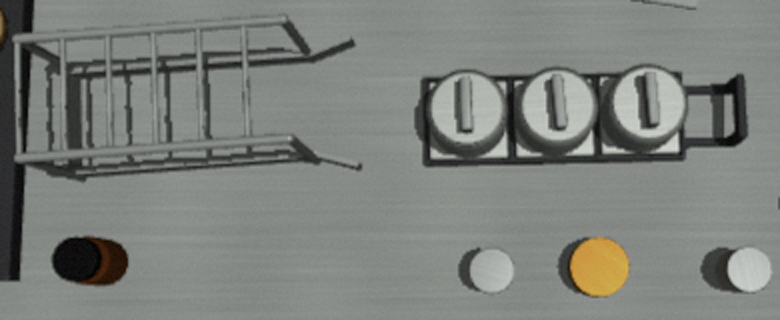

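The crop confirms two white tins at top-view pixels (315,285) and (444,285); the orange weight between them is a bystander. The bars are at about (301.5,202), (348.5,201) and (395.5,200). Rack roof corners in crop pixels: (17,35), (17,158), (285,18), (292,140).

Run:
```python
from h import *
f=lambda n,x,y,z: print(n,plane("top",(70+x/2,150+y/2),z))
for p in((17,37),(17,158),(287,19),(292,140)): f("roof",*p,150)
for p in((309,54),(320,161),(352,41),(360,166)): f("flare",*p,30)
for p in((426,78),(426,164),(683,72),(684,160)): f("tray",*p,16)
for p in((742,76),(742,144)): f("handle",*p,62)
for p in((463,78),(463,130),(554,76),(560,128),(650,73),(655,127)): f("bar",*p,113)
for p in((491,270),(748,270)): f("tin",*p,62)
print(yaw())
```

```text
roof [657.4 443.1]
roof [535.3 436.6]
roof [674.2 173.7]
roof [551.8 166.4]
flare [668.5 173.2]
flare [547.8 159. ]
flare [683.1 125.4]
flare [542.  114.8]
tray [643.6  43.4]
tray [545.8  43.1]
tray [ 648.8 -246. ]
tray [ 548.8 -244.3]
handle [ 633.5 -300.6]
handle [ 559.2 -297.9]
bar [621.4  -1. ]
bar [567.2  -0.9]
bar [623.  -94.6]
bar [ 568.8 -100. ]
bar [ 625.6 -193.3]
bar [ 569.3 -197. ]
tin [426.3 -28.8]
tin [ 425.  -299.4]
165.1145209895175
```

Request:
send_rows(delta_pos=[[-0.96, -0.745, 0], [-0.96, -0.745, 0], [-0.96, -0.745, 0], [-0.96, -0.745, 0], [-0.96, -0.745, 0], [-0.96, -0.745, 0], [-0.96, -0.745, 0], [-0.96, -0.745, 0], [-0.96, -0.745, 0], [-0.96, -0.745, 0]], rot=[[0, 0, 0], [0, 0, 0], [0, 0, 0], [0, 0, 0], [0, 0, 0], [0, 0, 0], [0, 0, 0], [0, 0, 0], [0, 0, 0], [0, 0, 0]], gripper=[1, 1, 1, 1, 1, 1, 1, 1, 1, 1])

```text
time_s: 1.1
eef_pos: [301.8, 385.6, 230.8]
ee_rot: [-0.0, 0.13, 0.992, -0.0]
ft_force: [-0.3, -0.4, 0.2]
width: 85.2
gripper_force: 0.0
```

Request:
send_rows(delta_pos=[[-0.96, -0.745, 0], [-0.96, -0.745, 0], [-0.96, -0.745, 0], [-0.96, -0.745, 0], [-0.96, -0.745, 0], [-0.96, -0.745, 0], [-0.96, -0.745, 0], [-0.96, -0.745, 0], [-0.96, -0.745, 0], [-0.96, -0.745, 0]], rot=[[0, 0, 0], [0, 0, 0], [0, 0, 0], [0, 0, 0], [0, 0, 0], [0, 0, 0], [0, 0, 0], [0, 0, 0], [0, 0, 0], [0, 0, 0]], gripper=[1, 1, 1, 1, 1, 1, 1, 1, 1, 1])

```text
time_s: 2.1
eef_pos: [449.0, 192.3, 230.8]
ee_rot: [-0.0, 0.13, 0.992, -0.0]
ft_force: [0.1, -0.2, 0.5]
width: 85.3
gripper_force: 0.0
```

Request:
send_rows(delta_pos=[[-0.96, -0.745, 0], [-0.96, -0.745, 0], [-0.96, -0.745, 0], [-0.96, -0.745, 0], [-0.96, -0.745, 0], [-0.96, -0.745, 0], [-0.96, -0.745, 0], [-0.96, -0.745, 0], [-0.96, -0.745, 0], [-0.96, -0.745, 0]], rot=[[0, 0, 0], [0, 0, 0], [0, 0, 0], [0, 0, 0], [0, 0, 0], [0, 0, 0], [0, 0, 0], [0, 0, 0], [0, 0, 0], [0, 0, 0]], gripper=[1, 1, 1, 1, 1, 1, 1, 1, 1, 1])

```text
time_s: 3.1
eef_pos: [596.3, -1.0, 230.6]
ee_rot: [-0.001, 0.13, 0.992, -0.0]
ft_force: [1.0, 0.6, 0.2]
width: 85.2
gripper_force: 0.0
```

Request:
send_rows(delta_pos=[[0, 0, 0], [0, 0, 0], [0, 0, 0], [0, 0, 0], [0, 0, 0], [0, 0, 0], [0, 0, 0], [0, 0, 0], [0, 0, 0], [0, 0, 0]], rot=[[0, 0, 0.8], [0, 0, 0.8], [0, 0, 0.8], [0, 0, 0.8], [0, 0, 0.8], [0, 0, 0.8], [0, 0, 0.8], [0, 0, 0.8], [0, 0, 0.8], [0, 0, 0.8]], gripper=[1, 1, 1, 1, 1, 1, 1, 1, 1, 1])

```text
time_s: 4.1
eef_pos: [595.8, -0.1, 230.6]
ee_rot: [-0.001, 0.574, 0.819, -0.0]
ft_force: [0.3, 0.5, 0.5]
width: 85.6
gripper_force: 0.0
```

Request:
send_rows(delta_pos=[[0, 0, 0], [0, 0, 0], [0, 0, 0], [0, 0, 0], [0, 0, 0], [0, 0, 0], [0, 0, 0], [0, 0, 0], [0, 0, 0], [0, 0, 0]], rot=[[0, 0, 0.8], [0, 0, 0.8], [0, 0, 0.8], [0, 0, 0.8], [0, 0, 0.8], [0, 0, 0.8], [0, 0, 0.8], [0, 0, 0.8], [0, 0, 0.8], [0, 0, 0.8]], gripper=[1, 1, 1, 1, 1, 1, 1, 1, 1, 1])

```text
time_s: 5.1
eef_pos: [595.8, -0.1, 230.6]
ee_rot: [-0.0, 0.888, 0.461, -0.0]
ft_force: [-0.2, 0.1, 0.9]
width: 85.2
gripper_force: 0.0
```

Request:
send_rows(delta_pos=[[0, 0, 0], [0, 0, 0], [0, 0, 0], [0, 0, 0], [0, 0, 0], [0, 0, 0], [0, 0, 0], [0, 0, 0], [0, 0, 0], [0, 0, 0]], rot=[[0, 0, 0.8], [0, 0, 0.8], [0, 0, 0.8], [0, 0, 0.8], [0, 0, 0.8], [0, 0, 0.8], [0, 0, 0.8], [0, 0, 0.8], [0, 0, 0.8], [0, 0, 0]], gripper=[1, 1, 1, 1, 1, 1, 1, 1, 1, 1])

```text
time_s: 6.1
eef_pos: [595.8, -0.1, 230.7]
ee_rot: [-0.0, 0.999, 0.048, -0.001]
ft_force: [0.9, -0.3, 1.1]
width: 85.1
gripper_force: 0.0
```

Run:
```python
from h import *
im,c,s=shot("wrist","w1"); print(s["time_s"],s["eef_pos"],yaw(),s["q"].round(2))
for n,p in dict(bA=(594.5,-1,113),bB=(596,-97.5,113),hA=(594.5,-1,85)).items(): print(n,project("wrist",p,c))
print((-np.array(c["R"]).T@c["t"]).round(1))
```

```text
6.1 [ 5.95812940e+02 -9.40455990e-02  2.30665566e+02] 5.718468150002651 [-0.06  0.08  1.24 -0.    1.82  1.42]
bA [322.3 234.4]
bB [448.5 244.6]
hA [322.1 225.3]
[663.8   7.4 373.4]
```

View pics/w1.png

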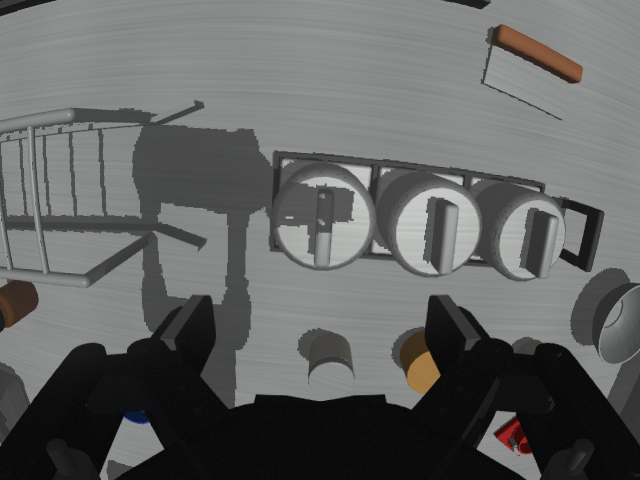

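Wrist view: the bar of canister A runs from (325,190) to (322,266), nearly under the tool. The tin is visible at (330,350), and the tray's corners and handle are clear.

Run:
```python
from h import *
c=manip.calibration("wrist")
f=lambda n,x,y,z: print(n,plane("wrist",(x,y),z,c))
f("A+",325,190,113);f("A-",322,265,113)
for p in((436,200),(447,274),(530,212),(545,276)): f("bar",*p,113)
for p in((275,151),(545,183),(273,250)): f("tray",*p,16)
for p in((555,208),(583,270)): f("handle",*p,62)
f("lidA cen",323,216,85)
```

```text
A+ [6.27e+02 4.00e-01]
A- [571.1  -3.2]
bar [629.  -81.3]
bar [ 572.6 -101.3]
bar [ 630.1 -164.6]
bar [ 577.4 -196.2]
tray [646.6  49.3]
tray [ 652.1 -242. ]
tray [547.5  43.9]
handle [ 631.4 -228.1]
handle [ 570.4 -288.8]
lidA cen [602.2  -0.9]
```

Request:
send_rows(delta_pos=[[0.1, 0.06, 0], [0, 0, 0.9], [0, 0, 0.9], [0, 0, 0.9], [0, 0, 0.9], [0, 0, 0.9], [0, 0, 0.9], [0, 0, 0.9], [0, 0, 0.8], [0, 0, 0]], rot=[[0, 0, 0.36], [0, 0, 0], [0, 0, 0], [0, 0, 0], [0, 0, 0], [0, 0, 0], [0, 0, 0], [0, 0, 0], [0, 0, 0], [0, 0, 0]], gripper=[1, 1, 1, 1, 1, 0.5, 0, 0, 0, 0], grip_force=50)

```text
time_s: 7.15
eef_pos: [596.5, -1.0, 85.9]
ee_rot: [-0.0, 1.0, 0.028, -0.003]
ft_force: [-0.5, 0.2, -0.6]
width: 42.7
gripper_force: 0.0
```

Request:
send_rows(delta_pos=[[0, 0, 0], [0, 0, 0], [0, 0, 0], [0, 0, 0], [0, 0, 0], [0, 0, 0], [0, 0, 0], [0, 0, 0], [0, 0, 0], [0, 0, 0]], rot=[[0, 0, 0], [0, 0, 0], [0, 0, 0], [0, 0, 0], [0, 0, 0], [0, 0, 0], [0, 0, 0], [0, 0, 0], [0, 0, 0], [0, 0, 0]], gripper=[-0.5, -1, -1, -1, -1, -1, -1, -1, -1, -1])

```text
time_s: 8.15
eef_pos: [598.6, -1.3, 90.4]
ee_rot: [0.0, 1.0, 0.027, 0.001]
ft_force: [0.3, -1.4, 5.9]
width: 11.1
gripper_force: 51.7
```

Request:
send_rows(delta_pos=[[0, 0, -0.08], [0, 0, 0], [0, 0, 0], [0, 0, 0], [0, 0, 0], [0, 0, 0], [0, 0, 0], [0, 0, 0], [0, 0, 0], [0, 0, 0]], rot=[[0, 0, 0], [0, 0, -0.8], [0, 0, -0.8], [0, 0, -0.8], [0, 0, -0.8], [0, 0, -0.8], [0, 0, -0.8], [0, 0, -0.8], [0, 0, -0.8], [0, 0, -0.8]], gripper=[-1, -1, -1, -1, -1, -1, -1, -1, -1, -1])

```text
time_s: 9.15
eef_pos: [598.0, -0.7, 90.4]
ee_rot: [-0.0, 0.895, 0.445, -0.0]
ft_force: [0.2, 1.3, 0.6]
width: 11.0
gripper_force: 51.0
```

Request:
send_rows(delta_pos=[[0, 0, 0], [0, 0, 0], [0, 0, 0], [0, 0, 0], [0, 0, 0], [0, 0, 0], [0, 0, 0], [0, 0, 0], [0, 0, 0], [0, 0, 0]], rot=[[0, 0, -0.8], [0, 0, -0.8], [0, 0, -0.8], [0, 0, -0.8], [0, 0, -0.8], [0, 0, -0.4], [0, 0, 0], [0, 0, 0], [0, 0, 0], [0, 0, 0]], gripper=[-1, -1, -1, -1, -1, -1, -1, -1, -1, -1])

```text
time_s: 10.15
eef_pos: [597.9, -1.1, 90.5]
ee_rot: [-0.0, 0.75, 0.662, -0.0]
ft_force: [0.0, 0.6, -0.5]
width: 11.1
gripper_force: 50.8
```

Request:
send_rows(delta_pos=[[0, 0, -0.2], [0, 0, -0.3], [0, 0, -0.5], [0, 0, -0.7], [0, 0, -0.9], [0, 0, -0.9], [0, 0, -0.9], [0, 0, 0], [0, 0, 0], [0, 0, 0]], rot=[[0, 0, 0], [0, 0, 0], [0, 0, 0], [0, 0, 0], [0, 0, 0], [0, 0, 0], [0, 0, 0], [0, 0, 0], [0, 0, 0], [0, 0, 0]], gripper=[-1, -1, -1, -1, -1, -1, -1, -1, -1, -1])

```text
time_s: 11.15
eef_pos: [597.7, -1.1, 177.8]
ee_rot: [-0.001, 0.75, 0.662, -0.001]
ft_force: [-0.5, -0.3, -0.3]
width: 11.0
gripper_force: 50.8
```

Run:
```python
from h import *
im,c,s=shot("wrist","w2"); print(s["time_s"],s["eef_pos"],yaw(),s["q"].round(2))
shot("top","t2")
```

```text
11.15 [597.72198706  -1.06508979 177.84763606] 82.88267689104747 [-0.06  0.08  1.33 -0.    1.73  0.07]
```

View pics/w2.png

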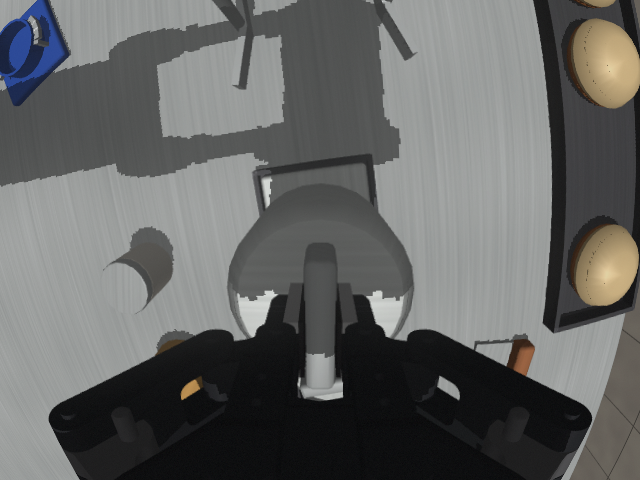

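The lid is off and held. Next I park it at about (495, 65), which is empty table.

Request:
send_rows(delta_pos=[[0.44, -0.92, 0], [0.44, -0.92, 0], [0.44, -0.92, 0], [0.44, -0.92, 0], [0.44, -0.92, 0], [0.44, -0.92, 0], [0, 0, 0.9], [0, 0, 0.9], [0, 0, 0.9], [0, 0, 0.9]], rot=[[0, 0, 0], [0, 0, 0], [0, 0, 0], [0, 0, 0], [0, 0, 0], [0, 0, 0], [0, 0, 0], [0, 0, 0], [0, 0, 0], [0, 0, 0]], gripper=[-1, -1, -1, -1, -1, -1, -1, -1, -1, -1])

```text
time_s: 12.25
eef_pos: [494.6, 65.0, 105.4]
ee_rot: [-0.0, 0.75, 0.662, -0.0]
ft_force: [1.0, 0.5, 0.1]
width: 10.9
gripper_force: 50.8
```

Request:
send_rows(delta_pos=[[0, 0, 0.7], [0, 0, 0.5], [0, 0, 0.2], [0, 0, 0.1], [0, 0, 0], [0, 0, 0], [0, 0, 0], [0, 0, 0], [0, 0, 0], [0, 0, 0]], rot=[[0, 0, 0], [0, 0, 0], [0, 0, 0], [0, 0, 0], [0, 0, 0], [0, 0, 0], [0, 0, 0], [0, 0, 0], [0, 0, 0], [0, 0, 0]], gripper=[-1, -1, -1, -1, -1, -1, -1, -1, -1, -1])

```text
time_s: 13.25
eef_pos: [495.1, 64.9, 77.0]
ee_rot: [0.0, 0.75, 0.662, 0.0]
ft_force: [0.0, 0.3, -0.8]
width: 10.9
gripper_force: 50.8
```

Request:
send_rows(delta_pos=[[0, 0, 0.08], [0, 0, 0.08], [0, 0, 0], [0, 0, 0], [0, 0, 0], [0, 0, 0], [0, 0, 0], [0, 0, -0.5], [0, 0, -0.8], [0, 0, -0.8]], rot=[[0, 0, 0], [0, 0, 0], [0, 0, 0], [0, 0, 0], [0, 0, 0], [0, 0, 0], [0, 0, 0], [0, 0, 0], [0, 0, 0], [0, 0, 0]], gripper=[-1, -1, -1, -0.5, 0, 0, 0, 0, 0, 0])

```text
time_s: 14.25
eef_pos: [495.3, 65.0, 117.6]
ee_rot: [0.0, 0.75, 0.662, 0.0]
ft_force: [0.1, 0.2, -0.6]
width: 42.8
gripper_force: 0.0
```

Request:
send_rows(delta_pos=[[0, 0, -0.8], [0, 0, -0.8], [0, 0, -0.8], [0, 0, -0.8], [-0.9, -0.5, 0], [-0.9, -0.5, 0], [-0.9, -0.5, 0], [-0.9, -0.5, 0], [-0.9, -0.5, 0], [-0.6, -0.34, 0]], rot=[[0, 0, 0], [0, 0, 0], [0, 0, 0], [0, 0, 0], [0, 0, 0], [0, 0, 0], [0, 0, 0], [0, 0, 0], [0, 0, 0], [0, 0, 0]], gripper=[0, 0, 0.5, 1, 1, 1, 1, 1, 1, 1])

```text
time_s: 15.25
eef_pos: [425.5, -30.1, 180.5]
ee_rot: [0.0, 0.75, 0.662, 0.0]
ft_force: [1.0, 0.9, 0.3]
width: 85.5
gripper_force: 0.0
```

Run:
```python
from h import *
im,c,s=shot("wrist","w3"); print(s["time_s"],s["eef_pos"],yaw(),s["q"].round(2))
np.savez("w3.npz",**c)
t,ct,_=shot("top","t3")
cv2.imwrite("pics/m3.png",np.vstack([im[:420], cv2.resize(t[170:310,260:480],(640,407))[:180]]))
cv2.imwrite("pics/t3c.png",cv2.resize(t[160:320,240:500],None,fx=3,fy=3,interpolation=cv2.INTER_CUBIC))
print(project("wrist",(426.3,-28.8,62),c),project("wrist",(597.7,-1,39),c))
```

```text
15.25 [425.51355865 -30.05315109 180.47759477] 82.8009252439473 [-0.15 -0.39  1.75 -0.    1.78 -0.03]
[320.9 231.9] [518.5 169.7]
```

View pics/w3.png

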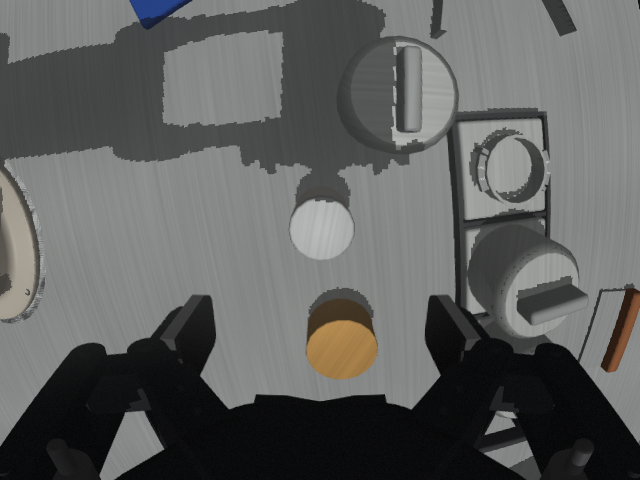

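View pics/t3c.png

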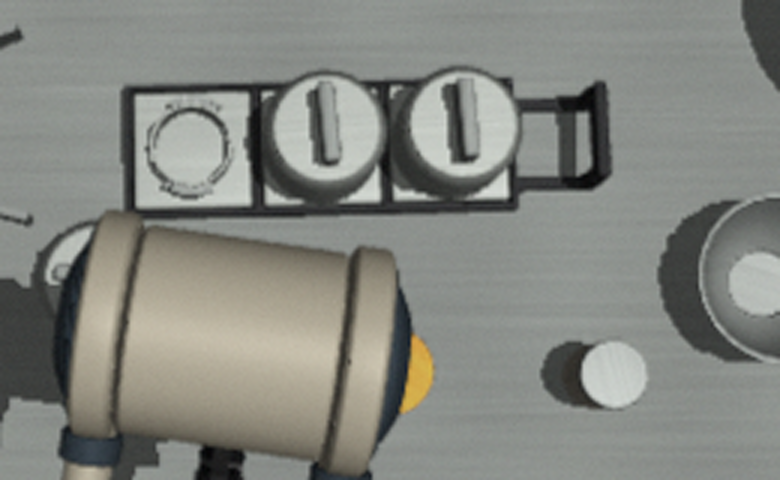

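The tin's top is at wrist pixel (321.5,229). Base A is open, with its neck ring at about (513,167) in the wrist view and at crop pixel (190,145) in the top view. The lid is parked with its bar at (410,88).

Run:
```python
from h import *
c=dict(np.load("w3.npz"))
print("tin",plane("wrist",(321.5,229),62,c))
for p in((513,167),(511,167)): print("neck w",plane("wrist",p,39,c))
print("neck t",plane("top",(240+190/3,160+145/3),39))
print("lid bar",plane("wrist",(409,47),96,c),plane("wrist",(409,131),96,c))
for q in((123,91),(130,213),(512,80),(517,206)): print("tray",plane("top",(240+q[0]/3,160+q[1]/3),16))
for q in((134,92),(252,90),(135,209),(254,206)): print("foot",plane("top",(240+q[0]/3,160+q[1]/3),17))
```

```text
tin [427.  -26.7]
neck w [592.2   1.6]
neck w [590.2   1.7]
neck t [594.8  -2.9]
lid bar [495.6  90.1] [489.  37.]
tray [640.5  47.9]
tray [548.   42.4]
tray [ 647.3 -244.1]
tray [ 551.8 -245.1]
foot [639.5  39.6]
foot [640.5 -48.9]
foot [550.9  38.6]
foot [552.6 -49.8]
```

Request:
send_rows(delta_pos=[[0.13, 0.06, 0.5], [0, 0, 0.9], [0, 0, 0.9], [0, 0, 0.9], [0, 0, 0.9], [0, 0, 0.9], [0, 0, 0.9], [0, 0, 0.9], [0, 0, 0.7], [0, 0, 0]], rot=[[0, 0, 0], [0, 0, 0], [0, 0, 0], [0, 0, 0], [0, 0, 0], [0, 0, 0], [0, 0, 0], [0, 0, 0], [0, 0, 0], [0, 0, 0]], gripper=[1, 1, 1, 1, 1, 1, 1, 1, 1, 1])

```text
time_s: 16.35
eef_pos: [426.1, -25.9, 26.8]
ee_rot: [-0.002, 0.749, 0.662, -0.002]
ft_force: [-0.8, 0.5, 0.0]
width: 85.4
gripper_force: 0.0
```

Request:
send_rows(delta_pos=[[0, 0, 0], [0, 0, 0], [0, 0, 0], [0, 0, 0], [0, 0, 0], [0, 0, 0], [0, 0, -0.5], [0, 0, -0.8], [0, 0, -0.9], [0, 0, -0.9]], rot=[[0, 0, 0], [0, 0, 0], [0, 0, 0], [0, 0, 0], [0, 0, 0], [0, 0, 0], [0, 0, 0], [0, 0, 0], [0, 0, 0], [0, 0, 0]], gripper=[0.2, -0.2, -1, -1, -1, -1, -1, -1, -1, -1], grip_force=40)

```text
time_s: 17.35
eef_pos: [427.1, -26.8, 92.2]
ee_rot: [-0.0, 0.75, 0.662, -0.0]
ft_force: [0.0, -0.7, -1.6]
width: 46.8
gripper_force: 41.4
```

Request:
send_rows(delta_pos=[[0, 0, -0.9], [0.258, 0.92, -0.9], [0.258, 0.92, 0], [0.258, 0.92, 0], [0.258, 0.92, 0], [0.258, 0.92, 0], [0.258, 0.92, 0], [0.258, 0.92, 0], [0.258, 0.92, 0], [0.258, 0.92, 0]], rot=[[0, 0, 0], [0, 0, 0], [0, 0, 0], [0, 0, 0], [0, 0, 0], [0, 0, 0], [0, 0, 0], [0, 0, 0], [0, 0, 0], [0, 0, 0]], gripper=[-1, -1, -1, -1, -1, -1, -1, -1, -1, -1])

```text
time_s: 18.35
eef_pos: [598.1, -1.1, 127.4]
ee_rot: [-0.0, 0.75, 0.662, -0.0]
ft_force: [-0.5, -0.5, -0.6]
width: 47.1
gripper_force: 41.6
```

Request:
send_rows(delta_pos=[[0, 0, 0.7], [0, 0, 0.7], [0, 0, 0], [0, 0, 0], [0, 0, 0], [0, 0, 0], [0, 0, 0], [0, 0, 0], [0, 0, 0], [0, 0, 0]], rot=[[0, 0, 0], [0, 0, 0], [0, 0, 0], [0, 0, 0], [0, 0, 0], [0, 0, 0], [0, 0, 0], [0, 0, 0], [0, 0, 0], [0, 0, 0]], gripper=[-1, -1, -1, -1, -1, -1, -1, -1, -1, -1])

```text
time_s: 19.35
eef_pos: [597.7, -1.2, 99.7]
ee_rot: [0.0, 0.75, 0.662, 0.0]
ft_force: [0.3, -0.3, -1.1]
width: 47.1
gripper_force: 41.7
```

Run:
```python
from h import *
im,c,s=shot("wrist","w4"); print(s["time_s"],s["eef_pos"],yaw()); np.savez("w4.npz",**c)
cv2.imwrite("pics/w4c.png",cv2.resize(im[120:420,200:460],None,fx=2.0,fy=2.0,interpolation=cv2.INTER_CUBIC))
```

```text
19.35 [597.7046172   -1.20626453  99.74491093] 82.8835510437902
```

View pics/w4c.png

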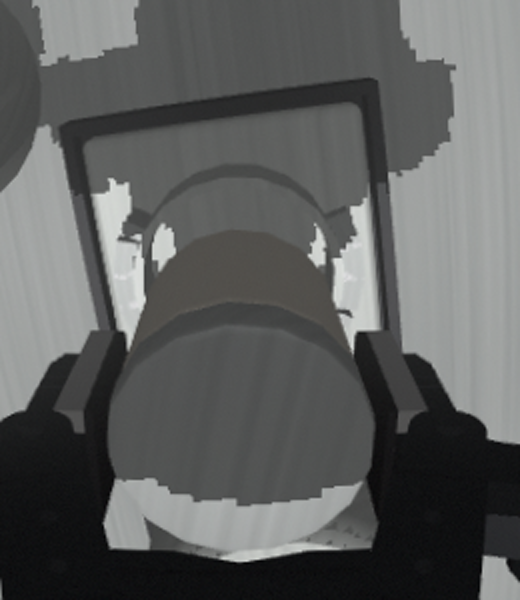

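The tin is held and centred sideways over the neck (ring centre at about crop x 240). I check the fore-aft offset from the ring's far edge, at crop (238,164).

Run:
```python
from h import *
c=dict(np.load("w4.npz"))
f=lambda p,z:print(p,plane("wrist",(200+p[0]/2,120+p[1]/2),z,c))
f((238,164),39);f((238,177),39)
for p in((148,245),(333,245)): f(p,39)
for p in((70,125),(375,82)): f(p,16)
f((240,232),69.7)  # tin underside far edge? z bottom
```

```text
(238, 164) [601.2  32.1]
(238, 177) [600.7  28.5]
(148, 245) [572.7  12.1]
(333, 245) [625.3   5.5]
(70, 125) [550.4  47.3]
(375, 82) [645.5  48.7]
(240, 232) [600.4  20.9]
```

Request:
send_rows(delta_pos=[[0.12, 0, 0.5], [0, 0, 0.4], [0, 0, 0.3], [0, 0, 0.3], [0, 0, 0.3], [0, 0, 0], [0, 0, 0], [0, 0, 0], [0, 0, 0], [0, 0, 0]], rot=[[0, 0, 0], [0, 0, 0], [0, 0, 0], [0, 0, 0], [0, 0, 0], [0, 0, 0], [0, 0, 0], [0, 0, 0], [0, 0, 0], [0, 0, 0]], gripper=[-1, -1, -1, -1, -1, -1, -1, -1, -1, -1])

```text
time_s: 20.4
eef_pos: [598.2, 1.2, 64.1]
ee_rot: [0.0, 0.75, 0.662, 0.0]
ft_force: [0.6, 0.4, -1.7]
width: 46.7
gripper_force: 41.7
```

Request:
send_rows(delta_pos=[[0, 0, 0.3], [0, 0, 0.3], [0, 0, 0.15], [0, 0, 0.05], [0, 0, 0], [0, 0, 0], [0, 0, 0], [0, 0, 0], [0, 0, 0], [0, 0, 0]], rot=[[0, 0, 0], [0, 0, 0], [0, 0, 0], [0, 0, 0], [0, 0, 0], [0, 0, 0], [0, 0, 0], [0, 0, 0], [0, 0, 0], [0, 0, 0]], gripper=[-1, -1, -1, -1, -1, -1, -1, -1, -1, -1])

```text
time_s: 21.4
eef_pos: [597.5, 1.2, 48.1]
ee_rot: [-0.0, 0.75, 0.662, -0.0]
ft_force: [-4.7, -0.3, 5.7]
width: 46.7
gripper_force: 42.1
```

Request:
send_rows(delta_pos=[[0, 0, 0], [0, 0, 0], [0, 0, 0], [0, 0, 0], [0, 0, -0.5], [0, 0, -0.8], [0, 0, -0.8], [0, 0, -0.9], [0, 0, -0.9], [0, 0, -0.9]], rot=[[0, 0, 0], [0, 0, 0], [0, 0, 0], [0, 0, 0], [0, 0, 0], [0, 0, 0], [0, 0, 0], [0, 0, 0], [0, 0, 0], [0, 0, 0]], gripper=[-0.2, 0.3, 0.5, 0.5, 0.5, 0.5, 0.5, 0.5, 0.5, 0.5])

```text
time_s: 22.4
eef_pos: [598.4, 1.2, 146.7]
ee_rot: [0.001, 0.75, 0.662, 0.001]
ft_force: [0.1, -0.0, -0.2]
width: 63.8
gripper_force: 0.0
```

Request:
send_rows(delta_pos=[[0, 0, -0.9], [0.43, -0.91, -0.9], [0.43, -0.91, 0], [0.43, -0.91, 0], [0.43, -0.91, 0], [0.43, -0.91, 0], [0.35, -0.9, 0], [0, 0, 0], [0, 0, 0], [0, 0, 0]], rot=[[0, 0, 0], [0, 0, 0], [0, 0, 0], [0, 0, 0], [0, 0, 0], [0, 0, 0], [0, 0, 0], [0, 0, 0], [0, 0, 0], [0, 0, 0]], gripper=[0.5, 0.5, 0.5, 0.5, 0.5, 0.5, 0.5, 0.5, 0.5, 0.5])

```text
time_s: 23.4
eef_pos: [496.7, 63.9, 180.5]
ee_rot: [0.001, 0.75, 0.662, 0.0]
ft_force: [0.6, -0.7, 0.5]
width: 64.0
gripper_force: 0.0
```

Run:
```python
from h import *
im,c,s=shot("wrist","w5"); print(s["time_s"],s["eef_pos"],yaw()); np.savez("w5.npz",**c)
print(project("wrist",(495.1,64.9,96),c),project("wrist",(498.6,92.7,96),c),project("wrist",(491.6,37.1,96),c))
```

```text
23.4 [496.73199902  63.91419922 180.46112091] 82.84827961468645
[317.2 246.2] [317.2 202.9] [317.3 286.7]
```

View pics/w5.png

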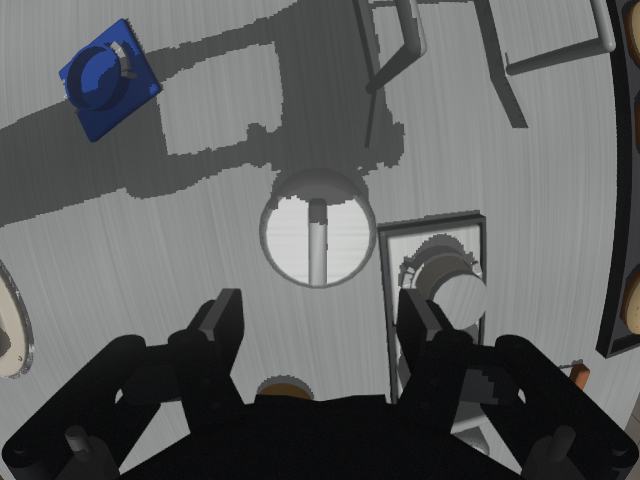

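The lid has not moved: its bar runs (317,200)–(317,287), as predicted. The tin stands upright in base A, its top at (460,300).

Request:
send_rows(delta_pos=[[0.04, -0.08, 0], [0, 0, 0.9], [0, 0, 0.9], [0, 0, 0.9], [0, 0, 0.9], [0, 0, 0.9], [0, 0, 0.6], [0, 0, 0.2], [0, 0, 0], [0, 0, 0]], rot=[[0, 0, 0], [0, 0, 0], [0, 0, 0], [0, 0, 0], [0, 0, 0], [0, 0, 0], [0, 0, 0], [0, 0, 0], [0, 0, 0], [0, 0, 0]], gripper=[0, 0, 0, 0, 0, 0, 0, 0, 0, -1], grip_force=50)

```text
time_s: 24.45
eef_pos: [495.1, 65.3, 74.6]
ee_rot: [0.0, 0.75, 0.662, 0.001]
ft_force: [-0.3, -0.3, 0.0]
width: 29.3
gripper_force: 0.0
```

Request:
send_rows(delta_pos=[[0, 0, 0], [0, 0, 0], [0, 0, 0], [0, 0, -0.3], [0, 0, -0.8], [0, 0, -0.8], [0, 0, -0.9], [0, 0, -0.9], [0, 0, -0.9], [0, 0, -0.4]], rot=[[0, 0, 0], [0, 0, 0], [0, 0, 0], [0, 0, 0], [0, 0, 0], [0, 0, 0], [0, 0, 0], [0, 0, 0], [0, 0, 0], [0, 0, 0]], gripper=[-1, -1, -1, -1, -1, -1, -1, -1, -1, -1])

```text
time_s: 25.45
eef_pos: [495.4, 65.4, 177.3]
ee_rot: [0.001, 0.75, 0.662, 0.002]
ft_force: [0.5, -0.3, -0.3]
width: 10.9
gripper_force: 50.1
```

Request:
send_rows(delta_pos=[[-0.438, 0.914, 0], [-0.438, 0.914, 0], [-0.438, 0.914, 0], [-0.438, 0.914, 0], [-0.438, 0.914, 0], [-0.438, 0.914, 0], [0, 0, 0], [0, 0, 0.5], [0, 0, 0.5], [0, 0, 0]], rot=[[0, 0, 0], [0, 0, 0], [0, 0, 0], [0, 0, 0], [0, 0, 0], [0, 0, 0], [0, 0, 0], [0, 0, 0], [0, 0, 0], [0, 0, 0]], gripper=[-1, -1, -1, -1, -1, -1, -1, -1, -1, -1])

```text
time_s: 26.45
eef_pos: [595.3, 0.1, 151.0]
ee_rot: [-0.001, 0.749, 0.662, -0.001]
ft_force: [-0.8, -0.6, -1.3]
width: 11.3
gripper_force: 50.1
```

Request:
send_rows(delta_pos=[[0, 0, 0.3], [0, 0, 0.3], [0, 0, 0.3], [0, 0, 0.3], [0, 0, 0.3], [0, 0, 0.3], [0, 0, 0.3], [0, 0, 0.2], [0, 0, 0], [0, 0, 0]], rot=[[0, 0, 0], [0, 0, 0], [0, 0, 0], [0, 0, 0], [0, 0, 0], [0, 0, 0], [0, 0, 0], [0, 0, 0], [0, 0, 0], [0, 0, 0]], gripper=[-1, -1, -1, -1, -1, -1, -1, -1, -1, -1])

```text
time_s: 27.45
eef_pos: [596.9, -0.5, 107.8]
ee_rot: [0.0, 0.75, 0.662, 0.0]
ft_force: [0.3, 0.3, -0.5]
width: 10.8
gripper_force: 50.1
```

Request:
send_rows(delta_pos=[[0, 0, 0.15], [0, 0, 0.15], [0, 0, 0.15], [0, 0, 0.15], [0, 0, 0.15], [0, 0, 0.1], [0, 0, 0], [0, 0, 0], [0, 0, 0], [0, 0, 0]], rot=[[0, 0, 0], [0, 0, 0], [0, 0, 0], [0, 0, 0], [0, 0, 0], [0, 0, 0], [0, 0, 0], [0, 0, 0], [0, 0, 0], [0, 0, 0]], gripper=[-1, -1, -1, -1, -1, -1, -1, -1, -1, -1])

```text
time_s: 28.45
eef_pos: [597.0, -0.5, 91.9]
ee_rot: [0.0, 0.75, 0.662, 0.0]
ft_force: [-2.7, 0.9, 4.8]
width: 10.8
gripper_force: 50.9
```

Request:
send_rows(delta_pos=[[0, 0, -0.03], [0, 0, 0], [0, 0, 0], [0, 0, 0], [0, 0, 0], [0, 0, 0], [0, 0, 0], [0, 0, 0], [0, 0, 0], [0, 0, 0]], rot=[[0, 0, 0.5], [0, 0, 0.8], [0, 0, 0.8], [0, 0, 0.8], [0, 0, 0.8], [0, 0, 0.8], [0, 0, 0.8], [0, 0, 0.8], [0, 0, 0.8], [0, 0, 0.8]], gripper=[-1, -1, -1, -1, -1, -1, -1, -1, -1, -1])

```text
time_s: 29.45
eef_pos: [597.3, -0.5, 91.9]
ee_rot: [0.0, 0.967, 0.256, 0.001]
ft_force: [0.6, -0.4, 3.4]
width: 11.1
gripper_force: 50.5
```

Request:
send_rows(delta_pos=[[0, 0, 0], [0, 0, 0], [0, 0, 0], [0, 0, 0], [0, 0, 0], [0, 0, 0], [0, 0, 0], [0, 0, 0], [0, 0, 0], [0, 0, 0]], rot=[[0, 0, 0.8], [0, 0, 0.8], [0, 0, 0.8], [0, 0, 0.8], [0, 0, 0.6], [0, 0, 0.4], [0, 0, 0], [0, 0, 0], [0, 0, 0], [0, 0, 0]], gripper=[-1, -1, -1, -1, -1, -1, -1, -1, -1, -1])

```text
time_s: 30.45
eef_pos: [597.5, -0.6, 92.0]
ee_rot: [0.0, 1.0, 0.01, 0.001]
ft_force: [3.0, -1.1, 4.1]
width: 11.0
gripper_force: 50.8
```

```bash
python3 -c "
from h import *
s=manip.sense();print(yaw(),s['eef_pos'],s['ft_force'],s['torque'])"
```

```text
1.091742914784785 [597.46357725  -0.61001246  91.96910823] [ 3.04748685 -1.11990841  4.08742009] [-0.24093892 -0.37170263 -0.05853676]
```

Request:
send_rows(delta_pos=[[0, 0, 0], [0, 0, 0], [0, 0, 0], [0, 0, 0], [0, 0, -0.5], [0, 0, -0.9], [0, 0, -1], [0, 0, -1], [0, 0, -1], [0, 0, -1]], rot=[[0, 0, 0], [0, 0, 0], [0, 0, 0], [0, 0, 0], [0, 0, 0], [0, 0, 0], [0, 0, 0], [0, 0, 0], [0, 0, 0], [0, 0, 0]], gripper=[-0.5, -0.2, 0, 0, 0, 0, 0, 0, 0, 0])

```text
time_s: 31.45
eef_pos: [596.8, -0.4, 201.0]
ee_rot: [-0.0, 1.0, 0.009, 0.0]
ft_force: [-1.0, -0.1, -0.5]
width: 42.6
gripper_force: 0.0
```

Request:
send_rows(delta_pos=[[-0.02, 0.97, 0], [-0.02, 0.97, 0], [-0.02, 0.97, 0], [-0.02, 0.97, 0], [-0.02, 0.97, 0], [-0.02, 0.97, 0], [-0.02, 0.97, 0], [-0.02, 0.97, 0], [-0.02, 0.97, 0], [-0.02, 0.97, 0]], rot=[[0, 0, 0], [0, 0, 0], [0, 0, 0], [0, 0, 0], [0, 0, 0], [0, 0, 0], [0, 0, 0], [0, 0, 0], [0, 0, 0], [0, 0, 0]], gripper=[0, 0, 0, 0, 0, 0, 0, 0, 0, 0])

```text
time_s: 32.45
eef_pos: [596.5, -195.6, 199.9]
ee_rot: [0.0, 1.0, 0.009, 0.0]
ft_force: [0.6, 0.3, -0.1]
width: 42.4
gripper_force: 0.0
```

Run:
```python
from h import *
im,c,s=shot("wrist","w6"); print(s["time_s"],s["eef_pos"],yaw()); np.savez("w6.npz",**c)
t,_,_=shot("top","t6")
```

```text
32.45 [ 596.47570407 -195.58792632  199.8734574 ] 0.9282125677508706
```

View pics/w6.png

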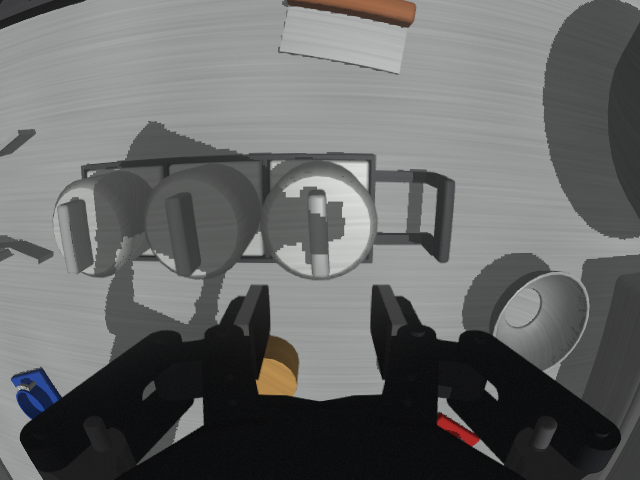

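The bar of canister C runs (317,191)–(320,275). Bars A and B are at (72,237) and (183,235), and lid A is closed.

Run:
```python
from h import *
c=dict(np.load("w6.npz"))
print(plane("wrist",(317.5,192),113,c),plane("wrist",(320,275),113,c))
t=cv2.imread("pics/t6.png"); o=cv2.imread("pics/top0.png")
for n,i in(("now",t),("old",o)):
    p=cv2.cvtColor(i[265:305,425:465],cv2.COLOR_BGR2GRAY)
    b=blobs(i,p>168,50); print(n,[( [x[0][0]+425,x[0][1]+265],x[1]) for x in b], cv2.absdiff(t,o)[268:302,425:465].mean())
```

```text
[ 630.7 -192.5] [ 575.6 -195.1]
now [([428.5, 271.0], [0, 1, 12, 12, 78]), ([450.2, 275.4], [18, 0, 16, 25, 243])] 37.11029411764706
old [([444.3, 284.4], [9, 9, 22, 22, 358])] 37.11029411764706
```

Request:
send_rows(delta_pos=[[0.17, -0.04, 0], [0, 0, 0.8], [0, 0, 0.9], [0, 0, 0.9], [0, 0, 0.9], [0, 0, 0.9], [0, 0, 0.7], [0, 0, 0.35], [0, 0, 0], [0, 0, 0]], rot=[[0, 0, -0.28], [0, 0, 0], [0, 0, 0], [0, 0, 0], [0, 0, 0], [0, 0, 0], [0, 0, 0], [0, 0, 0], [0, 0, 0], [0, 0, 0]], gripper=[0, 0, 0, 0, 0, 0, 0, 0, 0, -0.5])

```text
time_s: 33.55
eef_pos: [600.1, -193.6, 90.9]
ee_rot: [0.0, 1.0, 0.026, 0.0]
ft_force: [0.6, 0.8, 0.8]
width: 29.4
gripper_force: 0.0
```

Request:
send_rows(delta_pos=[[0, 0, 0], [0, 0, 0], [0, 0, 0], [0, 0, 0], [0, 0, 0], [0, 0, 0], [0, 0, 0], [0, 0, 0], [0, 0, 0], [0, 0, 0]], rot=[[0, 0, 0], [0, 0, 0], [0, 0, 0], [0, 0, 0], [0, 0, 0], [0, 0, 0], [0, 0, 0], [0, 0, 0], [0, 0, 0], [0, 0, 0]], gripper=[-1, -1, -1, -1, -1, -1, -1, -1, -1, -1])

```text
time_s: 34.55
eef_pos: [600.4, -194.0, 91.5]
ee_rot: [0.001, 1.0, 0.026, 0.001]
ft_force: [0.7, -1.0, 5.2]
width: 11.0
gripper_force: 51.8
```

Request:
send_rows(delta_pos=[[0, 0, -0.08], [0, 0, 0], [0, 0, 0], [0, 0, 0], [0, 0, 0], [0, 0, 0], [0, 0, 0], [0, 0, 0], [0, 0, 0], [0, 0, 0]], rot=[[0, 0, 0], [0, 0, -0.8], [0, 0, -0.8], [0, 0, -0.8], [0, 0, -0.8], [0, 0, -0.8], [0, 0, -0.8], [0, 0, -0.8], [0, 0, -0.8], [0, 0, -0.8]], gripper=[-1, -1, -1, -1, -1, -1, -1, -1, -1, -1])

```text
time_s: 35.55
eef_pos: [599.7, -193.2, 91.5]
ee_rot: [-0.001, 0.896, 0.444, -0.0]
ft_force: [0.2, 0.1, 1.6]
width: 10.9
gripper_force: 51.2
```

Request:
send_rows(delta_pos=[[0, 0, 0], [0, 0, 0], [0, 0, 0], [0, 0, 0], [0, 0, 0], [0, 0, 0], [0, 0, 0], [0, 0, 0], [0, 0, 0], [0, 0, 0]], rot=[[0, 0, -0.8], [0, 0, -0.8], [0, 0, -0.8], [0, 0, -0.8], [0, 0, -0.8], [0, 0, -0.4], [0, 0, 0], [0, 0, 0], [0, 0, 0], [0, 0, 0]], gripper=[-1, -1, -1, -1, -1, -1, -1, -1, -1, -1])

```text
time_s: 36.55
eef_pos: [599.6, -193.4, 91.5]
ee_rot: [-0.001, 0.751, 0.661, -0.0]
ft_force: [-0.2, 1.0, 0.7]
width: 10.9
gripper_force: 51.1
```

Request:
send_rows(delta_pos=[[0, 0, -0.2], [0, 0, -0.3], [0, 0, -0.5], [0, 0, -0.7], [0, 0, -0.9], [0, 0, -0.9], [0, 0, -0.9], [0, 0, 0], [0, 0, 0], [0, 0, 0]], rot=[[0, 0, 0], [0, 0, 0], [0, 0, 0], [0, 0, 0], [0, 0, 0], [0, 0, 0], [0, 0, 0], [0, 0, 0], [0, 0, 0], [0, 0, 0]], gripper=[-1, -1, -1, -1, -1, -1, -1, -1, -1, -1])

```text
time_s: 37.55
eef_pos: [599.5, -193.5, 178.8]
ee_rot: [-0.001, 0.75, 0.661, -0.0]
ft_force: [-0.7, 0.3, -1.0]
width: 11.0
gripper_force: 50.9
```

Run:
```python
from h import *
im,c,s=shot("wrist","w7"); print(s["time_s"],s["eef_pos"],yaw()); np.savez("w7.npz",**c)
print("tin exp",project("wrist",(425,-299,62),c))
```

```text
37.55 [ 599.49656309 -193.50882108  178.77871194] 82.74900182692903
tin exp [146.7 367.7]
```

View pics/w7.png

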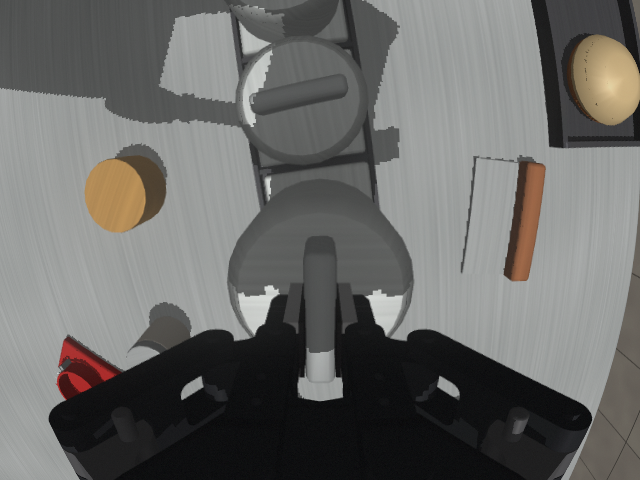

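The lid of C is off. The tin is at about (150,352), near where expected. I park the lid at about (485, -215).

Request:
send_rows(delta_pos=[[-0.298, -0.924, 0], [-0.298, -0.924, 0], [-0.298, -0.924, 0], [-0.298, -0.924, 0], [-0.298, -0.924, 0], [-0.298, -0.924, 0], [0, 0, 0.9], [0, 0, 0.9], [0, 0, 0.9], [0, 0, 0.9]], rot=[[0, 0, 0], [0, 0, 0], [0, 0, 0], [0, 0, 0], [0, 0, 0], [0, 0, 0], [0, 0, 0], [0, 0, 0], [0, 0, 0], [0, 0, 0]], gripper=[-1, -1, -1, -1, -1, -1, -1, -1, -1, -1])

```text
time_s: 38.6
eef_pos: [484.7, -214.8, 106.1]
ee_rot: [-0.001, 0.75, 0.661, -0.0]
ft_force: [0.4, -1.1, -1.1]
width: 10.7
gripper_force: 50.9
```

Request:
send_rows(delta_pos=[[0, 0, 0.7], [0, 0, 0.5], [0, 0, 0.2], [0, 0, 0.1], [0, 0, 0.08], [0, 0, 0], [0, 0, 0], [0, 0, 0], [0, 0, 0], [0, 0, 0]], rot=[[0, 0, 0], [0, 0, 0], [0, 0, 0], [0, 0, 0], [0, 0, 0], [0, 0, 0], [0, 0, 0], [0, 0, 0], [0, 0, 0], [0, 0, 0]], gripper=[-1, -1, -1, -1, -1, -1, -1, -1, -1, -1])

```text
time_s: 39.6
eef_pos: [485.4, -215.1, 76.5]
ee_rot: [0.0, 0.75, 0.661, 0.0]
ft_force: [-0.5, -0.1, -0.4]
width: 10.9
gripper_force: 50.9
```

Request:
send_rows(delta_pos=[[0, 0, 0.08], [0, 0, 0.04], [0, 0, 0], [0, 0, 0], [0, 0, 0], [0, 0, 0], [0, 0, 0], [0, 0, -0.5], [0, 0, -0.8], [0, 0, -0.8]], rot=[[0, 0, 0], [0, 0, 0], [0, 0, 0], [0, 0, 0], [0, 0, 0], [0, 0, 0], [0, 0, 0], [0, 0, 0], [0, 0, 0], [0, 0, 0]], gripper=[-1, -1, -1, -0.5, 0, 0, 0, 0, 0, 0])

```text
time_s: 40.6
eef_pos: [485.5, -215.2, 117.8]
ee_rot: [0.0, 0.75, 0.661, 0.0]
ft_force: [0.5, -0.9, 0.0]
width: 42.8
gripper_force: 0.0
```

Request:
send_rows(delta_pos=[[0, 0, -0.8], [0, 0, -0.8], [0, 0, -0.8], [0, 0, -0.8], [-0.757, -0.4, 0], [-0.757, -0.4, 0], [-0.757, -0.4, 0], [-0.757, -0.4, 0], [-0.757, -0.4, 0], [-0.757, -0.4, 0]], rot=[[0, 0, 0], [0, 0, 0], [0, 0, 0], [0, 0, 0], [0, 0, 0], [0, 0, 0], [0, 0, 0], [0, 0, 0], [0, 0, 0], [0, 0, 0]], gripper=[0, 0, 0.5, 1, 1, 1, 1, 1, 1, 1])

```text
time_s: 41.6
eef_pos: [425.8, -299.7, 180.6]
ee_rot: [0.0, 0.75, 0.661, 0.0]
ft_force: [-0.4, 0.2, -1.0]
width: 85.4
gripper_force: 0.0
```

Run:
```python
from h import *
im,c,s=shot("wrist","w8"); print(s["time_s"],s["eef_pos"],yaw()); np.savez("w8.npz",**c)
print("exp tin",project("wrist",(426,-299,62),c),"lid",project("wrist",(485.4,-215,96),c))
g=cv2.cvtColor(im,cv2.COLOR_BGR2GRAY)
for b in blobs(im,g[60:330]>188,300): print(b)
w3=cv2.cvtColor(cv2.imread("pics/w3.png"),cv2.COLOR_BGR2GRAY); print("w3",w3[229,321],w3[150,100])
```

```text
41.6 [ 425.8444901  -299.74725236  180.62379692] 82.64513209295572
exp tin [320.2 232.7] lid [399.5 103.1]
w3 181 133
```

View pics/w8.png

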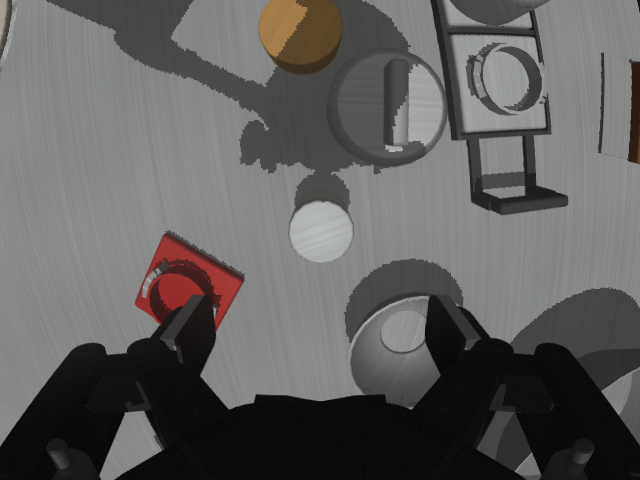

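The tin is at (321,231), right under the tool; the red look-alike at (190,290) and the bowl at (410,350) are clear of a narrower opening. Lid C stands parked at (398,105). Base C is open at (505,78).

Request:
send_rows(delta_pos=[[0.06, 0.03, 0.5], [0, 0, 0.9], [0, 0, 0.9], [0, 0, 0.9], [0, 0, 0.9], [0, 0, 0.9], [0, 0, 0.9], [0, 0, 0.9], [0, 0, 0.7], [0, 0, 0]], rot=[[0, 0, 0], [0, 0, 0], [0, 0, 0], [0, 0, 0], [0, 0, 0], [0, 0, 0], [0, 0, 0], [0, 0, 0], [0, 0, 0], [0, 0, 0]], gripper=[0.6, 0.6, 0.6, 0.6, 0.6, 0.6, 0.6, 0.6, 0.6, 0.6])

```text
time_s: 42.65
eef_pos: [426.0, -296.4, 27.1]
ee_rot: [-0.002, 0.75, 0.661, -0.0]
ft_force: [-0.8, 0.2, -0.3]
width: 68.4
gripper_force: 0.0
```

Request:
send_rows(delta_pos=[[0, 0, 0], [0, 0, 0], [0, 0, 0], [0, 0, 0], [0, 0, 0], [0, 0, 0], [0, 0, -0.5], [0, 0, -0.8], [0, 0, -0.9], [0, 0, -0.9]], rot=[[0, 0, 0], [0, 0, 0], [0, 0, 0], [0, 0, 0], [0, 0, 0], [0, 0, 0], [0, 0, 0], [0, 0, 0], [0, 0, 0], [0, 0, 0]], gripper=[0.2, -0.2, -1, -1, -1, -1, -1, -1, -1, -1], grip_force=40)

```text
time_s: 43.65
eef_pos: [426.8, -298.0, 93.3]
ee_rot: [-0.0, 0.75, 0.661, -0.0]
ft_force: [-0.1, -0.1, -1.0]
width: 47.1
gripper_force: 41.4
```

Request:
send_rows(delta_pos=[[0, 0, -0.9], [0, 0, -0.9], [0, 0, -0.5], [0, 0, 0], [0, 0, 0], [0, 0, 0], [0, 0, 0], [0, 0, 0], [0, 0, 0], [0, 0, 0]], rot=[[0, 0, 0], [0, 0, 0], [0, 0, 0], [0, 0, 0], [0, 0, 0], [0, 0, 0], [0, 0, 0], [0, 0, 0], [0, 0, 0], [0, 0, 0]], gripper=[-1, -1, -1, -1, -1, -1, -1, -1, -1, -1])

```text
time_s: 44.65
eef_pos: [426.9, -298.0, 137.7]
ee_rot: [-0.0, 0.75, 0.661, -0.0]
ft_force: [-0.4, 0.6, -1.0]
width: 46.7
gripper_force: 41.4
```

Run:
```python
from h import *
s=manip.sense();print(yaw(),s["eef_pos"].round(1))
c=dict(np.load("w8.npz"))
for p in((505,78),(507,78)): print("neckC",plane("wrist",p,39,c))
for p in((453,140),(550,131),(447,31)): print("tray",plane("wrist",p,16,c))
print(plane("wrist",(321,231),62,c))
```

```text
82.74488188029201 [ 426.9 -298.   137.7]
neckC [ 591.8 -193.5]
neckC [ 593.8 -193.5]
tray [ 547.2 -243.8]
tray [ 649.9 -239.7]
tray [ 554.1 -147.7]
[ 426.8 -297.8]
```

Request:
send_rows(delta_pos=[[0.637, 0.788, 0], [0.637, 0.788, 0], [0.637, 0.788, 0], [0.637, 0.788, 0], [0.637, 0.788, 0], [0.637, 0.788, 0], [0.637, 0.788, 0], [0.637, 0.788, 0], [0.637, 0.788, 0], [0.637, 0.788, 0]], rot=[[0, 0, 0], [0, 0, 0], [0, 0, 0], [0, 0, 0], [0, 0, 0], [0, 0, 0], [0, 0, 0], [0, 0, 0], [0, 0, 0], [0, 0, 0]], gripper=[-1, -1, -1, -1, -1, -1, -1, -1, -1, -1])

```text
time_s: 45.65
eef_pos: [600.1, -191.1, 137.7]
ee_rot: [-0.0, 0.75, 0.661, -0.0]
ft_force: [0.2, 0.5, -1.8]
width: 46.7
gripper_force: 41.5
```

Request:
send_rows(delta_pos=[[0, 0, 0.7], [0, 0, 0.7], [0, 0, 0.5], [0, 0, 0], [0, 0, 0], [0, 0, 0], [0, 0, 0], [0, 0, 0], [0, 0, 0], [0, 0, 0]], rot=[[0, 0, 0], [0, 0, 0], [0, 0, 0], [0, 0, 0], [0, 0, 0], [0, 0, 0], [0, 0, 0], [0, 0, 0], [0, 0, 0], [0, 0, 0]], gripper=[-1, -1, -1, -1, -1, -1, -1, -1, -1, -1])

```text
time_s: 46.65
eef_pos: [599.5, -191.6, 100.1]
ee_rot: [0.0, 0.75, 0.661, 0.0]
ft_force: [-0.9, 0.3, -1.1]
width: 47.0
gripper_force: 41.6
```

Run:
```python
from h import *
im,c,s=shot("wrist","w9"); print(s["time_s"],s["eef_pos"],yaw()); np.savez("w9.npz",**c)
g=cv2.cvtColor(im,cv2.COLOR_BGR2GRAY); print("col 319 rows 150-260:",g[150:262:2,319].tolist())
w=cv2.cvtColor(cv2.imread("pics/w4.png"),cv2.COLOR_BGR2GRAY); print("ref w4:",w[150:262:2,319].tolist())
```

```text
46.65 [ 599.48808537 -191.56728677  100.08662006] 82.74505895854402
col 319 rows 150-260: [99, 100, 100, 101, 99, 101, 101, 84, 80, 75, 74, 73, 75, 72, 58, 71, 89, 97, 101, 100, 100, 99, 100, 100, 99, 99, 99, 81, 77, 76, 82, 98, 97, 100, 100, 98, 98, 98, 99, 98, 98, 98, 98, 88, 81, 83, 83, 83, 83, 83, 83, 83, 82, 83, 82, 82]
ref w4: [83, 83, 84, 83, 84, 84, 85, 85, 75, 38, 44, 43, 42, 43, 74, 89, 93, 94, 95, 95, 95, 96, 95, 96, 96, 95, 80, 73, 75, 81, 96, 96, 97, 96, 96, 96, 95, 97, 96, 95, 95, 95, 94, 80, 80, 80, 80, 79, 80, 79, 79, 80, 79, 79, 78, 81]
```

Request:
send_rows(delta_pos=[[0.06, 0, 0.5], [0, 0, 0.4], [0, 0, 0.3], [0, 0, 0.3], [0, 0, 0.3], [0, 0, 0], [0, 0, 0], [0, 0, 0], [0, 0, 0], [0, 0, 0]], rot=[[0, 0, 0], [0, 0, 0], [0, 0, 0], [0, 0, 0], [0, 0, 0], [0, 0, 0], [0, 0, 0], [0, 0, 0], [0, 0, 0], [0, 0, 0]], gripper=[-1, -1, -1, -1, -1, -1, -1, -1, -1, -1])

```text
time_s: 47.7
eef_pos: [599.7, -190.4, 64.3]
ee_rot: [0.0, 0.75, 0.661, 0.0]
ft_force: [0.0, -0.1, -1.2]
width: 47.1
gripper_force: 41.6
```

Request:
send_rows(delta_pos=[[0, 0, 0.3], [0, 0, 0.3], [0, 0, 0.15], [0, 0, 0.05], [0, 0, 0], [0, 0, 0], [0, 0, 0], [0, 0, 0], [0, 0, 0], [0, 0, 0]], rot=[[0, 0, 0], [0, 0, 0], [0, 0, 0], [0, 0, 0], [0, 0, 0], [0, 0, 0], [0, 0, 0], [0, 0, 0], [0, 0, 0], [0, 0, 0]], gripper=[-1, -1, -1, -1, -1, -1, -1, -1, -1, -1])

```text
time_s: 48.7
eef_pos: [599.5, -190.3, 48.0]
ee_rot: [-0.0, 0.75, 0.661, -0.0]
ft_force: [-3.1, 1.3, 2.8]
width: 47.2
gripper_force: 41.8
```

Request:
send_rows(delta_pos=[[0, 0, 0], [0, 0, 0], [0, 0, 0], [0, 0, 0], [0, 0, -0.5], [0, 0, -0.8], [0, 0, -0.8], [0, 0, -0.9], [0, 0, -0.9], [0, 0, -0.9]], rot=[[0, 0, 0], [0, 0, 0], [0, 0, 0], [0, 0, 0], [0, 0, 0], [0, 0, 0], [0, 0, 0], [0, 0, 0], [0, 0, 0], [0, 0, 0]], gripper=[-0.2, 0.3, 0.5, 0.5, 0.5, 0.5, 0.5, 0.5, 0.5, 0.5])

```text
time_s: 49.7
eef_pos: [600.0, -190.5, 147.0]
ee_rot: [0.001, 0.75, 0.661, 0.001]
ft_force: [0.0, -0.1, -0.2]
width: 64.1
gripper_force: 0.0
```

Request:
send_rows(delta_pos=[[0, 0, -0.9], [-0.325, -0.917, -0.9], [-0.325, -0.917, 0], [-0.325, -0.917, 0], [-0.325, -0.917, 0], [-0.325, -0.917, 0], [-0.325, -0.917, 0], [0, 0, 0], [0, 0, 0], [0, 0, 0]], rot=[[0, 0, 0], [0, 0, 0], [0, 0, 0], [0, 0, 0], [0, 0, 0], [0, 0, 0], [0, 0, 0], [0, 0, 0], [0, 0, 0], [0, 0, 0]], gripper=[0.5, 0.5, 0.5, 0.5, 0.5, 0.5, 0.5, 0.5, 0.5, 0.5])

```text
time_s: 50.7
eef_pos: [486.3, -215.1, 180.7]
ee_rot: [0.001, 0.75, 0.661, 0.0]
ft_force: [-0.4, 0.5, 0.3]
width: 64.0
gripper_force: 0.0
```

Run:
```python
from h import *
im,c,s=shot("wrist","w10"); print(s["time_s"],s["eef_pos"],yaw())
for d in(-28,0,28): print(project("wrist",(485.4+d*.126,-215.1+d*.992,96),c))
```

```text
50.7 [ 486.25624605 -215.05687989  180.67376793] 82.77629921933976
[318.6 287.8]
[318.6 247.5]
[318.6 204.3]
```

View pics/w10.png

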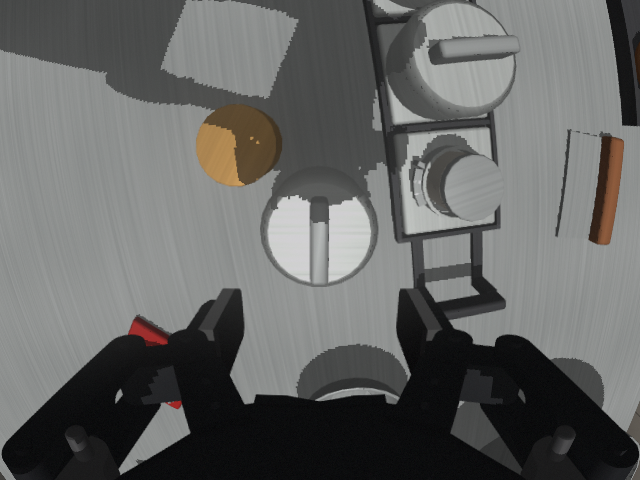

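Lid C has not moved: its bar runs (319,198)–(319,285). The tin is upright in base C at (470,187).

Request:
send_rows(delta_pos=[[0, -0.04, 0], [0, 0, 0.9], [0, 0, 0.9], [0, 0, 0.9], [0, 0, 0.9], [0, 0, 0.9], [0, 0, 0.6], [0, 0, 0.2], [0, 0, 0], [0, 0, 0]], rot=[[0, 0, 0], [0, 0, 0], [0, 0, 0], [0, 0, 0], [0, 0, 0], [0, 0, 0], [0, 0, 0], [0, 0, 0], [0, 0, 0], [0, 0, 0]], gripper=[0, 0, 0, 0, 0, 0, 0, 0, 0, -1], grip_force=50)

```text
time_s: 51.75
eef_pos: [485.2, -215.3, 74.9]
ee_rot: [0.001, 0.75, 0.661, 0.0]
ft_force: [-0.0, 0.1, 0.6]
width: 29.3
gripper_force: 0.0
```

Request:
send_rows(delta_pos=[[0, 0, 0], [0, 0, 0], [0, 0, 0], [0, 0, -0.3], [0, 0, -0.8], [0, 0, -0.8], [0, 0, -0.9], [0, 0, -0.9], [0, 0, -0.9], [0, 0, -0.4]], rot=[[0, 0, 0], [0, 0, 0], [0, 0, 0], [0, 0, 0], [0, 0, 0], [0, 0, 0], [0, 0, 0], [0, 0, 0], [0, 0, 0], [0, 0, 0]], gripper=[-1, -1, -1, -1, -1, -1, -1, -1, -1, -1])

```text
time_s: 52.75
eef_pos: [485.5, -215.5, 177.6]
ee_rot: [0.002, 0.75, 0.661, 0.001]
ft_force: [0.4, 0.5, -1.3]
width: 10.8
gripper_force: 50.0
```

Request:
send_rows(delta_pos=[[0.302, 0.92, 0], [0.302, 0.92, 0], [0.302, 0.92, 0], [0.302, 0.92, 0], [0.302, 0.92, 0], [0.302, 0.92, 0], [0, 0, 0], [0, 0, 0.5], [0, 0, 0.5], [0, 0, 0]], rot=[[0, 0, 0], [0, 0, 0], [0, 0, 0], [0, 0, 0], [0, 0, 0], [0, 0, 0], [0, 0, 0], [0, 0, 0], [0, 0, 0], [0, 0, 0]], gripper=[-1, -1, -1, -1, -1, -1, -1, -1, -1, -1])

```text
time_s: 53.75
eef_pos: [597.1, -192.9, 151.1]
ee_rot: [-0.002, 0.751, 0.661, -0.001]
ft_force: [-0.6, -0.2, -0.7]
width: 11.0
gripper_force: 50.1
```

Request:
send_rows(delta_pos=[[0, 0, 0.3], [0, 0, 0.3], [0, 0, 0.3], [0, 0, 0.3], [0, 0, 0.3], [0, 0, 0.3], [0, 0, 0.3], [0, 0, 0.2], [0, 0, 0], [0, 0, 0]], rot=[[0, 0, 0], [0, 0, 0], [0, 0, 0], [0, 0, 0], [0, 0, 0], [0, 0, 0], [0, 0, 0], [0, 0, 0], [0, 0, 0], [0, 0, 0]], gripper=[-1, -1, -1, -1, -1, -1, -1, -1, -1, -1])

```text
time_s: 54.75
eef_pos: [598.8, -193.1, 107.9]
ee_rot: [0.0, 0.75, 0.661, -0.0]
ft_force: [-0.5, -1.0, -1.7]
width: 10.7
gripper_force: 50.0
```

Request:
send_rows(delta_pos=[[0, 0, 0.15], [0, 0, 0.15], [0, 0, 0.15], [0, 0, 0.15], [0, 0, 0.15], [0, 0, 0.08], [0, 0, 0], [0, 0, 0], [0, 0, 0], [0, 0, 0]], rot=[[0, 0, 0], [0, 0, 0], [0, 0, 0], [0, 0, 0], [0, 0, 0], [0, 0, 0], [0, 0, 0], [0, 0, 0], [0, 0, 0], [0, 0, 0]], gripper=[-1, -1, -1, -1, -1, -1, -1, -1, -1, -1])

```text
time_s: 55.75
eef_pos: [598.9, -193.1, 92.1]
ee_rot: [0.0, 0.75, 0.661, 0.0]
ft_force: [-2.4, 0.3, 4.9]
width: 10.9
gripper_force: 50.8
```

Request:
send_rows(delta_pos=[[0, 0, -0.03], [0, 0, 0], [0, 0, 0], [0, 0, 0], [0, 0, 0], [0, 0, 0], [0, 0, 0], [0, 0, 0], [0, 0, 0], [0, 0, 0]], rot=[[0, 0, 0.5], [0, 0, 0.8], [0, 0, 0.8], [0, 0, 0.8], [0, 0, 0.8], [0, 0, 0.8], [0, 0, 0.8], [0, 0, 0.8], [0, 0, 0.8], [0, 0, 0.8]], gripper=[-1, -1, -1, -1, -1, -1, -1, -1, -1, -1])

```text
time_s: 56.75
eef_pos: [599.1, -193.0, 92.1]
ee_rot: [0.0, 0.967, 0.255, 0.0]
ft_force: [-0.1, -0.0, 2.4]
width: 11.0
gripper_force: 50.7
```

Request:
send_rows(delta_pos=[[0, 0, 0], [0, 0, 0], [0, 0, 0], [0, 0, 0], [0, 0, 0], [0, 0, 0], [0, 0, 0], [0, 0, 0], [0, 0, 0], [0, 0, 0]], rot=[[0, 0, 0.8], [0, 0, 0.8], [0, 0, 0.8], [0, 0, 0.8], [0, 0, 0.6], [0, 0, 0.4], [0, 0, 0], [0, 0, 0], [0, 0, 0], [0, 0, 0]], gripper=[-1, -1, -1, -1, -1, -1, -1, -1, -1, -1])

```text
time_s: 57.75
eef_pos: [599.1, -193.0, 92.1]
ee_rot: [0.0, 1.0, 0.008, 0.0]
ft_force: [1.6, -0.0, 3.6]
width: 10.8
gripper_force: 50.6
```

Request:
send_rows(delta_pos=[[0, 0, 0], [0, 0, 0], [0, 0, 0], [0, 0, 0], [0, 0, -0.5], [0, 0, -0.9], [0, 0, -1], [0, 0, -1], [0, 0, -1], [0, 0, -1]], rot=[[0, 0, 0], [0, 0, 0], [0, 0, 0], [0, 0, 0], [0, 0, 0], [0, 0, 0], [0, 0, 0], [0, 0, 0], [0, 0, 0], [0, 0, 0]], gripper=[-0.5, -0.2, 0, 0, 0, 0, 0, 0, 0, 0])

```text
time_s: 58.75
eef_pos: [598.8, -193.1, 201.7]
ee_rot: [0.0, 1.0, 0.008, 0.0]
ft_force: [-0.5, -0.6, 0.4]
width: 42.9
gripper_force: 0.0
```

Run:
```python
from h import *
im,c,s=shot("wrist","w11"); print(s["time_s"],s["eef_pos"],yaw()); np.savez("w11.npz",**c)
cv2.imwrite("pics/w11c.png",cv2.resize(im[100:340],None,fx=1.25,fy=1.25))
print("handle exp",project("wrist",(599,-298,62),c))
```

```text
58.75 [ 598.78493117 -193.05709693  201.72734938] 0.9285143349827273
handle exp [449.6 228. ]
```

View pics/w11c.png

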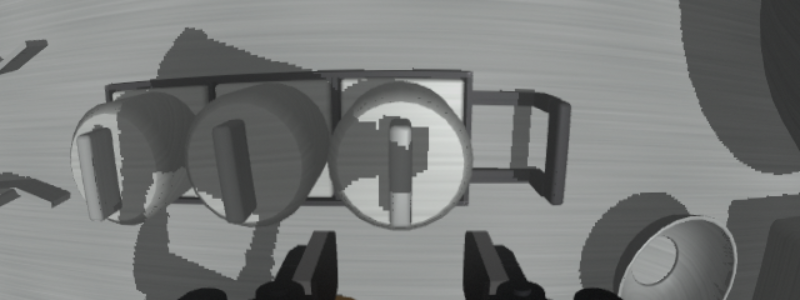

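All three canisters are closed with their bars across the tray: (400,172), (235,170) and (100,175) in the crop. The handle is at crop (560,150), as predicted. Next I grip it.

Request:
send_rows(delta_pos=[[0, 0.9, 0], [0, 0.9, 0], [0, 0.9, 0], [0, 0.9, 0], [0, 0.9, 0], [0, 0.73, 0], [0, 0, 0.8], [0, 0, 0.9], [0, 0, 0.9], [0, 0, 0.9]], rot=[[0, 0, 0], [0, 0, 0], [0, 0, 0], [0, 0, 0], [0, 0, 0], [0, 0, 0], [0, 0, 0], [0, 0, 0], [0, 0, 0], [0, 0, 0]], gripper=[0, 0, 0, 0, 0, 0, 0, 0, 0, 0])

```text
time_s: 59.8
eef_pos: [600.3, -296.9, 127.7]
ee_rot: [-0.001, 1.0, 0.008, -0.0]
ft_force: [-0.7, -0.2, -0.3]
width: 42.8
gripper_force: 0.0
```

Request:
send_rows(delta_pos=[[0, 0, 0.9], [0, 0, 0.9], [0, 0, 0.9], [0, 0, 0.9], [0, 0, 0.8], [0, 0, 0.4], [0, 0, 0], [0, 0, 0], [0, 0, 0], [0, 0, 0]], rot=[[0, 0, 0], [0, 0, 0], [0, 0, 0], [0, 0, 0], [0, 0, 0], [0, 0, 0], [0, 0, 0], [0, 0, 0], [0, 0, 0], [0, 0, 0]], gripper=[0, 0, 0, 0, 0, 0, 0, 0, 0, 0])

```text
time_s: 60.8
eef_pos: [601.1, -298.0, 35.2]
ee_rot: [0.001, 1.0, 0.008, 0.001]
ft_force: [-0.5, 0.5, -0.1]
width: 42.7
gripper_force: 0.0
```

Request:
send_rows(delta_pos=[[0, 0, 0], [0, 0, 0], [0, 0, 0], [0, 0, 0], [0, 0, 0], [0, 0, 0], [0, 0, 0], [0, 0, 0], [0, 0, 0], [0, 0, 0]], rot=[[0, 0, 0], [0, 0, 0], [0, 0, 0], [0, 0, 0], [0, 0, 0], [0, 0, 0], [0, 0, 0], [0, 0, 0], [0, 0, 0], [0, 0, 0]], gripper=[-0.5, -1, -1, -1, -1, -1, -1, -1, -1, -1], grip_force=60)

```text
time_s: 61.8
eef_pos: [600.7, -298.2, 34.4]
ee_rot: [0.001, 1.0, 0.008, 0.0]
ft_force: [1.9, -4.8, 3.1]
width: 9.3
gripper_force: 60.3
```

Run:
```python
from h import *
s=manip.sense(); print(s["eef_pos"].round(1),yaw(),s["q"].round(2))
t,_,_=shot("top","t12")
g=cv2.cvtColor(t,cv2.COLOR_BGR2GRAY)
# near and far tray edge (dark) per column, at rim z=16; rails at roof z=150
for u in(285,300,320,325,340,385,400): 
    d=np.where(g[170:245,u]<45)[0]+170; print(u,d.min() if len(d) else None,d.max() if len(d) else None, [plane("top",(u,v),16).tolist() for v in((d.min(),d.max()) if len(d) else ())])
```

```text
[ 600.7 -298.2   34.4] 0.9099303935072208 [-0.51  0.32  1.32 -0.    1.5   1.04]
285 190 232 [[641.2, 38.9], [545.8, 38.7]]
300 None None []
320 189 189 [[643.1, -39.9], [643.1, -39.9]]
325 189 231 [[643.0, -51.2], [547.5, -50.5]]
340 231 231 [[547.4, -83.9], [547.4, -83.9]]
385 None None []
400 227 230 [[555.7, -217.7], [548.9, -217.6]]
```

Run:
```python
from h import *
from scipy.spatial.transform import Rotation as Ro
# wrist calibration relative to tool from w6 (saved) -> w1
c6=np.load("w6.npz")
def T(p,h): 
    h=np.radians(h); R=np.array([[np.cos(h),np.sin(h),0],[np.sin(h),-np.cos(h),0],[0,0,-1]]); return R,np.array(p)
R6,p6=T((596.48,-195.59,199.87),.93); R1,p1=T((595.81,-.09,230.67),5.72)
M=R1@R6.T
R=c6["R"]@M.T; cam=p1+M@(-c6["R"].T@c6["t"]-p6); c=dict(K=c6["K"],R=R,t=-R@cam)
print(project("wrist",(594.5,-1,113),c),"should be 322.3 234.4")
for p in((202,104),(203,245)): print("flare end",plane("wrist",p,30,c))
for p in((150,122),(152,232)): print("mouth",plane("wrist",p,30,c))
for p in((72,115),(86,280)): print("roof",plane("wrist",p,150,c))
# top: bright-ish wires profile at several columns
t=cv2.cvtColor(cv2.imread("pics/top0.png"),cv2.COLOR_BGR2GRAY)
for u in(115,140,165,185,205): print(u,155,t[155:176,u].tolist(),215,t[215:240,u].tolist())
```

```text
[322.3 234.5] should be 322.3 234.4
flare end [687.4 121.5]
flare end [549.7 113.3]
mouth [668.8 175.2]
mouth [557.6 170. ]
roof [672.4 181.6]
roof [551.3 173.4]
115 155 [135, 135, 135, 135, 134, 136, 138, 140, 126, 111, 132, 133, 123, 98, 104, 136, 137, 137, 140, 139, 138] 215 [58, 62, 60, 58, 65, 60, 60, 61, 69, 101, 134, 138, 121, 90, 56, 57, 59, 59, 61, 59, 87, 99, 42, 90, 136]
140 155 [134, 134, 132, 136, 138, 135, 129, 121, 128, 135, 126, 101, 101, 135, 134, 136, 137, 138, 138, 136, 138] 215 [144, 140, 137, 140, 143, 143, 134, 116, 132, 136, 125, 104, 110, 138, 137, 117, 60, 89, 127, 108, 44, 84, 135, 138, 137]
165 155 [141, 139, 139, 139, 140, 129, 124, 135, 131, 108, 103, 131, 136, 137, 138, 137, 139, 138, 141, 142, 136] 215 [140, 139, 136, 139, 126, 108, 128, 140, 129, 107, 111, 142, 142, 118, 62, 60, 96, 114, 52, 74, 121, 139, 142, 140, 143]
185 155 [135, 135, 132, 125, 110, 133, 138, 121, 100, 106, 138, 135, 137, 133, 135, 131, 135, 135, 137, 139, 114] 215 [138, 138, 135, 129, 121, 134, 140, 117, 105, 123, 140, 122, 77, 60, 61, 85, 97, 51, 101, 139, 137, 135, 140, 139, 142]
205 155 [132, 131, 126, 123, 142, 141, 111, 94, 117, 137, 133, 135, 135, 137, 133, 133, 135, 136, 117, 61, 59] 215 [135, 123, 102, 127, 140, 132, 109, 106, 137, 136, 114, 58, 63, 97, 120, 58, 64, 109, 140, 137, 136, 133, 137, 138, 138]
```

Run:
```python
from h import *
P=[]
for u,a,b in((115,166.2,226),(165,163,222.3),(205,159.8,219.3)):
    A,B=plane("top",(u,a),150),plane("top",(u,b),150); print(A,B); P.append((A+B)/2)
P=np.array(P); k=np.polyfit(P[:,1],P[:,0],1); print(P,k,np.degrees(np.arctan(-k[0])),[ (y,np.polyval(k,y).round(1)) for y in(94,294,440)])
```

```text
[661.7 370.3] [540.9 365. ]
[667.6 270.6] [547.8 266.7]
[673.7 190.7] [553.3 188.1]
[[601.3  367.65]
 [607.7  268.65]
 [613.5  189.4 ]] [-6.82880704e-02  6.26295153e+02] 3.9065533313933574 [(94, np.float64(619.9)), (294, np.float64(606.2)), (440, np.float64(596.2))]
```

Request:
send_rows(delta_pos=[[0, 0, 0], [0.24, -0.08, 0], [0.24, -0.08, 0], [0.24, -0.08, 0], [0.24, -0.08, 0], [0.24, -0.08, 0], [0.24, -0.08, 0], [0.24, -0.08, 0], [0.24, -0.08, 0], [0.24, -0.08, 0]], rot=[[0, 0, 0], [0, 0, -0.046], [0, 0, -0.046], [0, 0, -0.046], [0, 0, -0.046], [0, 0, -0.046], [0, 0, -0.046], [0, 0, -0.046], [0, 0, -0.046], [0, 0, -0.046]], gripper=[-1, -1, -1, -1, -1, -1, -1, -1, -1, -1], grip_force=100)

```text
time_s: 62.85
eef_pos: [639.9, -284.1, 34.6]
ee_rot: [0.002, 0.999, 0.033, -0.003]
ft_force: [-14.6, -8.8, 9.2]
width: 8.2
gripper_force: 112.7
```

```bash
cat > tray.py <<'E'
from h import *
s=manip.sense(); print(s["time_s"],"tcp",s["eef_pos"].round(1),"head",round(yaw(),2),"ft",s["ft_force"].round(1),s["torque"].round(2))
t,_,_=shot("top","tt%d"%int(s["time_s"]*10)); g=cv2.cvtColor(t,cv2.COLOR_BGR2GRAY)
# near outer rim edge: transition table->dark going up the image, subpixel at 90
pts=[]
y0=int(s["eef_pos"][1]); 
for yy in range(y0+70,y0+340,6):
    v0=None
    for h in (0,):
        u,v=project("top",(s["eef_pos"][0]-50-(yy-y0)*.03,yy,16)); u=int(u)
        col=g[int(v)-14:int(v)+16,u].astype(int); 
        k=[i for i in range(len(col)-1,0,-1) if col[i]>=90>col[i-1]]
        if k: i=k[0]; vv=int(v)-14+i-(col[i]-90)/(col[i]-col[i-1]); pts.append(plane("top",(u,vv),16))
P=np.array(pts); 
for _ in range(3):
    k=np.polyfit(P[:,1],P[:,0],1); r=abs(P[:,0]-np.polyval(k,P[:,1])); P=P[r<max(2,1.5*np.median(r))]
print("near edge",len(P),"yaw",np.degrees(np.arctan(-k[0])).round(2),"centre x at y",[(y,round(np.polyval(k,y)+50,1)) for y in(y0+54,y0+200,y0+346)], "axis", [round(613.2-.065*(y-180),1) for y in(y0+54,y0+200,y0+346)])
E
python3 tray.py
```

```text
62.85 tcp [ 639.9 -284.1   34.6] head 3.84 ft [-14.6  -8.8   9.2] [-1.23  2.03  1.98]
near edge 35 yaw 7.29 centre x at y [(-230, np.float64(631.4)), (-84, np.float64(612.7)), (62, np.float64(594.0))] axis [639.9, 630.4, 620.9]
```

Request:
send_rows(delta_pos=[[0.02, 0, 0], [0.02, 0, 0], [0.02, 0, 0], [0.02, 0, 0], [0.02, 0, 0], [0.02, 0, 0], [0.02, 0, 0], [0.02, 0, 0], [0, 0, 0], [0, 0, 0]], rot=[[0, 0, 0.065], [0, 0, 0.065], [0, 0, 0.065], [0, 0, 0.065], [0, 0, 0.065], [0, 0, 0.065], [0, 0, 0.065], [0, 0, 0.065], [0, 0, 0], [0, 0, 0]], gripper=[-1, -1, -1, -1, -1, -1, -1, -1, -1, -1])

```text
time_s: 63.9
eef_pos: [643.6, -281.1, 34.6]
ee_rot: [-0.0, 1.0, 0.003, -0.003]
ft_force: [-13.8, -1.0, 10.7]
width: 8.1
gripper_force: 118.3
```

```bash
python3 tray.py
```

```text
63.9 tcp [ 643.6 -281.1   34.6] head 0.39 ft [-13.8  -1.   10.7] [-0.14  1.85  2.12]
near edge 36 yaw 4.45 centre x at y [(-227, np.float64(637.8)), (-81, np.float64(626.4)), (65, np.float64(615.1))] axis [639.7, 630.2, 620.7]
```

Request:
send_rows(delta_pos=[[0.03, 0, -0.03], [0.03, 0, -0.02], [0.03, 0, 0], [-0.03, -0.4, 0], [-0.03, -0.4, 0], [-0.03, -0.4, 0], [-0.03, -0.4, 0], [-0.03, -0.4, 0], [-0.03, -0.4, 0], [0, 0, 0]], rot=[[0, 0, 0.06], [0, 0, 0.06], [0, 0, 0.03], [0, 0, 0], [0, 0, 0], [0, 0, -0.03], [0, 0, -0.03], [0, 0, -0.03], [0, 0, -0.03], [0, 0, 0]], gripper=[-1, -1, -1, -1, -1, -1, -1, -1, -1, -1])

```text
time_s: 64.95
eef_pos: [644.6, -233.9, 34.6]
ee_rot: [0.001, 1.0, -0.0, -0.0]
ft_force: [0.1, -5.6, 1.6]
width: 8.5
gripper_force: 98.4
```

```bash
python3 tray.py
```

```text
64.95 tcp [ 644.6 -233.9   34.6] head -0.05 ft [ 0.1 -5.6  1.6] [-0.76 -0.11 -0.24]
near edge 27 yaw -0.41 centre x at y [(-179, np.float64(642.5)), (-33, np.float64(643.6)), (113, np.float64(644.6))] axis [636.5, 627.0, 617.6]
```

Request:
send_rows(delta_pos=[[0.02, 0.4, 0], [0.02, 0.4, 0], [0.02, 0.4, 0], [0.02, 0.4, 0], [0.02, 0.4, 0], [0.02, 0.4, 0], [0.02, 0.4, 0], [0.02, 0.4, 0], [0.02, 0.4, 0], [0.02, 0.4, 0]], rot=[[0, 0, -0.09], [0, 0, -0.09], [0, 0, -0.09], [0, 0, -0.09], [0, 0, -0.09], [0, 0, -0.09], [0, 0, 0], [0, 0, 0], [0, 0, 0], [0, 0, 0]], gripper=[-1, -1, -1, -1, -1, -1, -1, -1, -1, -1])

```text
time_s: 66.0
eef_pos: [653.0, -307.4, 34.5]
ee_rot: [-0.005, 0.999, 0.035, -0.001]
ft_force: [-1.3, 14.2, 6.9]
width: 8.2
gripper_force: 99.4
```

```bash
python3 tray.py
```

```text
66.0 tcp [ 653.  -307.4   34.5] head 3.98 ft [-1.3 14.2  6.9] [1.91 0.13 0.07]
near edge 29 yaw 4.12 centre x at y [(-253, np.float64(647.5)), (-107, np.float64(637.0)), (39, np.float64(626.4))] axis [641.3, 631.9, 622.4]
```

Request:
send_rows(delta_pos=[[-0.03, -0.4, 0], [-0.03, -0.5, 0], [-0.03, -0.5, 0], [-0.03, -0.5, 0], [-0.03, -0.5, 0], [-0.03, -0.5, 0], [-0.03, -0.5, 0], [-0.03, -0.5, 0], [0, -0.5, 0], [0, -0.3, 0]], rot=[[0, 0, 0.01], [0, 0, 0.01], [0, 0, 0.01], [0, 0, 0], [0, 0, 0], [0, 0, 0], [0, 0, 0], [0, 0, 0], [0, 0, 0], [0, 0, 0]], gripper=[-1, -1, -1, -1, -1, -1, -1, -1, -1, -1])

```text
time_s: 67.05
eef_pos: [641.3, -221.4, 34.6]
ee_rot: [0.002, 1.0, 0.03, -0.0]
ft_force: [0.4, -10.1, -0.5]
width: 8.6
gripper_force: 98.8
```

```bash
python3 tray.py
```

```text
67.05 tcp [ 641.3 -221.4   34.6] head 3.42 ft [  0.4 -10.1  -0.5] [-1.39 -0.22 -0.12]
near edge 38 yaw 3.31 centre x at y [(-167, np.float64(636.2)), (-21, np.float64(627.7)), (125, np.float64(619.3))] axis [635.8, 626.3, 616.8]
```

Request:
send_rows(delta_pos=[[-0.02, -0.3, 0], [-0.02, -0.4, 0], [-0.02, -0.4, 0], [-0.02, -0.4, 0], [-0.01, -0.4, 0], [0, -0.4, 0], [0, -0.4, 0], [0, -0.4, 0], [0, -0.4, 0], [0, -0.3, 0]], rot=[[0, 0, -0.01], [0, 0, -0.01], [0, 0, -0.01], [0, 0, -0.01], [0, 0, 0], [0, 0, 0], [0, 0, 0], [0, 0, 0], [0, 0, 0], [0, 0, 0]], gripper=[-1, -1, -1, -1, -1, -1, -1, -1, -1, -1])

```text
time_s: 68.1
eef_pos: [634.6, -146.2, 34.5]
ee_rot: [0.002, 0.999, 0.032, -0.0]
ft_force: [1.2, -10.8, 0.7]
width: 8.2
gripper_force: 98.9
```

```bash
python3 tray.py
```

```text
68.1 tcp [ 634.6 -146.2   34.5] head 3.68 ft [  1.2 -10.8   0.7] [-1.45 -0.16 -0.11]
near edge 24 yaw 5.66 centre x at y [(-92, np.float64(633.4)), (54, np.float64(618.9)), (200, np.float64(604.4))] axis [630.9, 621.4, 611.9]
```

Request:
send_rows(delta_pos=[[0, -0.4, 0], [0, -0.4, 0], [0, -0.4, 0], [0, -0.4, 0], [0, -0.4, 0], [0, -0.4, 0], [0, -0.4, 0], [0, -0.4, 0], [0, -0.4, 0], [0, -0.3, 0]], rot=[[0, 0, 0], [0, 0, 0], [0, 0, 0], [0, 0, 0], [0, 0, 0], [0, 0, 0], [0, 0, 0], [0, 0, 0], [0, 0, 0], [0, 0, 0]], gripper=[-1, -1, -1, -1, -1, -1, -1, -1, -1, -1])

```text
time_s: 69.15
eef_pos: [629.5, -68.4, 34.6]
ee_rot: [0.002, 0.999, 0.032, -0.0]
ft_force: [0.7, -10.7, 0.8]
width: 8.4
gripper_force: 99.0
```

Request:
send_rows(delta_pos=[[0, -0.4, 0], [0, -0.4, 0], [0, -0.4, 0], [0, -0.4, 0], [0, -0.4, 0], [0, -0.4, 0], [0, -0.4, 0], [0, -0.4, 0], [0, -0.4, 0], [0, -0.3, 0]], rot=[[0, 0, 0], [0, 0, 0], [0, 0, 0], [0, 0, 0], [0, 0, 0], [0, 0, 0], [0, 0, 0], [0, 0, 0], [0, 0, 0], [0, 0, 0]], gripper=[-1, -1, -1, -1, -1, -1, -1, -1, -1, -1])

```text
time_s: 70.15
eef_pos: [624.4, 9.2, 34.6]
ee_rot: [0.002, 0.999, 0.032, -0.0]
ft_force: [0.6, -12.4, 1.9]
width: 8.9
gripper_force: 99.1
```

Request:
send_rows(delta_pos=[[0, -0.4, 0], [0, -0.4, 0], [0, -0.4, 0], [0, -0.4, 0], [0, -0.4, 0], [0, -0.4, 0], [0, -0.4, 0], [0, -0.4, 0], [0, -0.2, 0], [0, 0, 0]], rot=[[0, 0, 0], [0, 0, 0], [0, 0, 0], [0, 0, 0], [0, 0, 0], [0, 0, 0], [0, 0, 0], [0, 0, 0], [0, 0, 0], [0, 0, 0]], gripper=[-1, -1, -1, -1, -1, -1, -1, -1, -1, -1])

```text
time_s: 71.15
eef_pos: [619.9, 77.7, 34.5]
ee_rot: [0.002, 0.999, 0.032, -0.001]
ft_force: [-0.2, -8.3, 3.1]
width: 8.2
gripper_force: 99.2
```

Request:
send_rows(delta_pos=[[0, -0.08, 0], [0, -0.08, 0], [0, -0.08, 0], [0, -0.08, 0], [0, -0.08, 0], [0, -0.08, 0], [0, -0.08, 0], [0, -0.08, 0], [0, -0.05, 0], [0, 0, 0]], rot=[[0, 0, 0], [0, 0, 0], [0, 0, 0], [0, 0, 0], [0, 0, 0], [0, 0, 0], [0, 0, 0], [0, 0, 0], [0, 0, 0], [0, 0, 0]], gripper=[-1, -1, -1, -1, -1, -1, -1, -1, -1, -1])

```text
time_s: 72.15
eef_pos: [619.1, 90.3, 34.5]
ee_rot: [0.002, 0.999, 0.032, -0.001]
ft_force: [1.1, -11.4, 1.9]
width: 8.0
gripper_force: 99.2
```

Request:
send_rows(delta_pos=[[0, -0.06, 0], [0, -0.06, 0], [0, -0.06, 0], [0, -0.06, 0], [0, -0.06, 0], [0, -0.06, 0], [0, 0, 0], [0, 0, 0], [0, 0, 0], [0, 0, 0]], rot=[[0, 0, 0], [0, 0, 0], [0, 0, 0], [0, 0, 0], [0, 0, 0], [0, 0, 0], [0, 0, 0], [0, 0, 0], [0, 0, 0], [0, 0, 0]], gripper=[-1, -1, -1, -1, -1, -1, -1, -1, -1, -1])

```text
time_s: 73.15
eef_pos: [619.0, 93.0, 34.5]
ee_rot: [0.006, 1.0, 0.031, -0.001]
ft_force: [0.4, -25.6, 3.5]
width: 8.6
gripper_force: 99.5
```

Request:
send_rows(delta_pos=[[0, -0.06, 0], [0, -0.06, 0], [0, -0.04, 0], [0, 0, 0], [0, 0, 0], [0, 0, 0], [0, 0, 0], [0, 0, 0], [0, 0, 0], [0, 0, 0]], rot=[[0, 0, 0], [0, 0, 0], [0, 0, 0], [0, 0, 0], [0, 0, 0], [0, 0, 0], [0, 0, 0], [0, 0, 0], [0, 0, 0], [0, 0, 0]], gripper=[-1, -1, -1, -1, -1, -1, -1, -1, -1, -1])

```text
time_s: 74.15
eef_pos: [619.4, 93.1, 34.6]
ee_rot: [0.008, 1.0, 0.03, -0.0]
ft_force: [3.6, -35.7, 2.4]
width: 8.3
gripper_force: 99.6
```

Request:
send_rows(delta_pos=[[0, 0.15, 0], [0, 0.1, 0], [0, 0, 0], [0, 0, 0], [0, 0, 0], [0, 0, 0], [0, 0, 0], [0, 0, -0.4], [0, 0, -0.8], [0, 0, -0.9]], rot=[[0, 0, 0], [0, 0, 0], [0, 0, 0], [0, 0, 0], [0, 0, 0], [0, 0, 0], [0, 0, 0], [0, 0, 0], [0, 0, 0], [0, 0, 0]], gripper=[-1, -1, -1, -0.5, -0.2, -0.1, -0.1, -0.1, -0.1, -0.1])

```text
time_s: 75.15
eef_pos: [618.9, 99.0, 78.2]
ee_rot: [-0.0, 0.999, 0.033, -0.0]
ft_force: [0.1, 0.3, 0.2]
width: 38.2
gripper_force: 0.0
```

Request:
send_rows(delta_pos=[[0, 0, -0.9], [0, 0, -0.9], [0, 0, -0.9], [0, 0.9, -0.9], [0, 0.9, -0.9], [0, 0.9, 0], [0, 0.9, 0], [0, 0.9, 0], [0, 0.9, 0], [0, 0.9, 0]], rot=[[0, 0, 0], [0, 0, 0], [0, 0, 0], [0, 0, 0], [0, 0, 0], [0, 0, 0], [0, 0, 0], [0, 0, 0], [0, 0, 0], [0, 0, 0]], gripper=[0, 0, 0, 0, 0, 0, 0, 0, 0, 0])

```text
time_s: 76.15
eef_pos: [627.0, -28.6, 165.8]
ee_rot: [-0.0, 0.999, 0.033, -0.001]
ft_force: [-0.1, 0.6, -0.6]
width: 42.9
gripper_force: 0.0
```

Request:
send_rows(delta_pos=[[0, 0.9, 0], [0, 0.9, 0], [0, 0.9, 0], [0, 0.9, 0], [0, 0.5, 0], [0, 0, 0], [0, 0, 0], [0, 0, 0], [0, 0, 0], [0, 0, 0]], rot=[[0, 0, 0], [0, 0, 0], [0, 0, 0], [0, 0, 0], [0, 0, 0], [0, 0, 0], [0, 0, 0], [0, 0, 0], [0, 0, 0], [0, 0, 0]], gripper=[0, 0, 0, 0, 0, 0, 0, 0, 0, 0])

```text
time_s: 77.15
eef_pos: [632.8, -108.1, 167.0]
ee_rot: [-0.0, 0.999, 0.033, 0.0]
ft_force: [0.1, 0.1, -0.2]
width: 43.0
gripper_force: 0.0
```

Run:
```python
from h import *
t,_,s=shot("top","end"); print(s["time_s"],s["eef_pos"].round(1))
o=cv2.imread("pics/top0.png"); g=cv2.cvtColor(t,cv2.COLOR_BGR2GRAY)
# handle: dark blob near mouth; mean position cast at its top z=62
m=np.zeros(g.shape,bool); u,v=project("top",(619,93,62)).astype(int); print("exp handle px",u,v)
sub=g[v-30:v+30,u-22:u+30]<50
for b in blobs(t,sub,20): 
    x0,y0,w,h,a=b[1]; x0+=u-22;y0+=v-30; print(b[1],"right edge",plane("top",(x0+w,y0),62),plane("top",(x0+w,y0+h),62))
# bystanders unchanged?
for n,(a,b) in dict(jar=(115,280),bowl=(501,252),scraper=(397,135),weight=(369,283)).items():
    print(n,cv2.absdiff(t,o)[b-15:b+15,a-15:a+15].mean().round(1))
```

```text
77.15 [ 632.8 -108.1  167. ]
exp handle px 258 195
[0, 16, 23, 41, 175] right edge [651.1  92.4] [561.3  91.6]
[17, 17, 13, 34, 118] right edge [648.8  77.2] [574.3  76.7]
jar 4.8
bowl 8.5
scraper 58.6
weight 46.1
```

```bash
python3 - <<'E'
from h import *
for f,(x,y) in(("top0",(599,-298)),("end",(619,93)),("tt670",(641.3,-221.4))):
    g=cv2.cvtColor(cv2.imread(f"pics/{f}.png"),cv2.COLOR_BGR2GRAY)
    u,v=project("top",(x,y,62)).astype(int)
    for dv in(-8,0,8): print(f,u,v+dv,g[v+dv,u-14:u+18].tolist())
E
python3 - <<'E'
import sys; sys.path.insert(0,'.')
from h import *
print([ (d,project("top",(619,93+d,62))) for d in(-5,0,5)],[ (d,project("top",(599,-298+d,62))) for d in(-5,0,5)])
E
```

```text
top0 440 195 [38, 25, 23, 16, 17, 17, 15, 14, 11, 11, 8, 11, 25, 44, 53, 52, 75, 126, 142, 140, 138, 137, 141, 141, 141, 139, 140, 138, 141, 139, 139, 139]
top0 440 203 [87, 58, 61, 61, 59, 59, 121, 138, 137, 136, 90, 34, 17, 40, 51, 53, 53, 121, 133, 136, 137, 137, 136, 137, 134, 140, 138, 138, 137, 139, 136, 138]
top0 440 211 [89, 65, 60, 63, 62, 59, 127, 138, 143, 143, 126, 56, 11, 29, 51, 51, 48, 91, 129, 141, 138, 140, 141, 140, 141, 139, 140, 142, 138, 139, 138, 139]
end 258 187 [53, 49, 52, 50, 49, 48, 50, 52, 51, 31, 21, 23, 21, 43, 54, 59, 53, 24, 18, 67, 132, 115, 75, 62, 65, 64, 64, 65, 63, 63, 66, 64]
end 258 195 [147, 147, 149, 148, 146, 147, 148, 147, 148, 150, 94, 66, 65, 50, 49, 55, 56, 31, 99, 143, 152, 154, 153, 95, 65, 68, 68, 66, 70, 69, 67, 65]
end 258 203 [149, 148, 146, 147, 148, 147, 148, 149, 149, 146, 115, 83, 65, 50, 49, 53, 63, 52, 43, 131, 150, 152, 118, 80, 68, 66, 65, 64, 68, 64, 65, 66]
tt670 404 176 [191, 184, 178, 170, 156, 129, 55, 5, 6, 2, 14, 18, 19, 26, 45, 58, 68, 63, 59, 56, 51, 51, 50, 52, 51, 56, 52, 53, 52, 54, 52, 51]
tt670 404 184 [170, 155, 127, 55, 11, 9, 11, 12, 11, 8, 7, 8, 12, 5, 9, 11, 10, 12, 8, 13, 15, 10, 14, 19, 24, 28, 26, 33, 38, 42, 40, 40]
tt670 404 192 [86, 64, 68, 70, 69, 68, 66, 68, 49, 48, 56, 32, 13, 20, 24, 25, 24, 42, 61, 67, 100, 108, 109, 108, 107, 144, 156, 156, 153, 155, 153, 157]
[(-5, array([260.9, 195.6])), (0, array([258.6, 195.6])), (5, array([256.3, 195.6]))] [(-5, array([442.7, 203.7])), (0, array([440.4, 203.7])), (5, array([438. , 203.7]))]
```

The handle's top face sits at pixels 257–260, matching y ≈ 93 (predicted home 94), and the push met a hard stop there.

```bash
python3 -c "
from workcell import manip
print(manip.hand_in())"
```

```text
the job is handed in; nothing more can be done
None
```

I handed the job in at about 77 s. Both tins present are in canisters of their own, all three canisters are closed, and the tray is home against the rack's back stop: the push met a hard stop within about 1 mm of the predicted spot. I touched none of the bystanders, but the arm blocked the final view of the weight and scraper.

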